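# Clear the café counter: boards into the rack, jars onto the tray, tray home

### The job

Closing time: take every menu board off the two easels and stand it on edge in the slotted rack, one to a slot, upright and the same way up as it stood on the easel. Set every jar upright on a round mat of its own on the drawn-out tray, so that they make a neat row, and once all the jars are on it slide the tray fully home into its holder, with the jars still standing on their mats. Do not knock over the sauce bottle or the shaker.

Things in the scene. Friction and masses are not known exactly. Their poses are not given: they have to be found in the camera images.
- board0: menu board: blank chalkboard plaque, pale wood, dark slate on one face; 64 wide (own y), 120 high (own z, up), 10 thick (own x, normal to the face), 90 g. Origin: middle of its lower edge. Starts leaning 25 deg from vertical, top towards the robot, on the left easel, left place; the upper half is free on both faces. May be absent.
- board1: menu board: blank chalkboard plaque, pale wood, dark slate on one face; 64 wide (own y), 120 high (own z, up), 10 thick (own x, normal to the face), 90 g. Origin: middle of its lower edge. Starts leaning 25 deg from vertical, top towards the robot, on the left easel, right place; the upper half is free on both faces. May be absent.
- board2: menu board: blank chalkboard plaque, pale wood, dark slate on one face; 64 wide (own y), 120 high (own z, up), 10 thick (own x, normal to the face), 90 g. Origin: middle of its lower edge. Starts leaning 25 deg from vertical, top towards the robot, on the right easel, left place; the upper half is free on both faces. May be absent.
- board3: menu board: blank chalkboard plaque, pale wood, dark slate on one face; 64 wide (own y), 120 high (own z, up), 10 thick (own x, normal to the face), 90 g. Origin: middle of its lower edge. Starts leaning 25 deg from vertical, top towards the robot, on the right easel, right place; the upper half is free on both faces. May be absent.
- easel_left: the left one of two fixed wooden easels, foot 100 x 156 mm, for two boards side by side, 39 mm either side of its middle, in a sloping groove: the boards' lower edge is 35 mm above the table, their tops 144 mm; the backrest covers the lower 58 mm. Origin on the table below the groove; own x points away from the robot, own y along the groove.
- easel_right: the right one of two fixed wooden easels, foot 100 x 156 mm, for two boards side by side, 39 mm either side of its middle, in a sloping groove: the boards' lower edge is 35 mm above the table, their tops 144 mm; the backrest covers the lower 58 mm. Origin on the table below the groove; own x points away from the robot, own y along the groove.
- rack: slotted block of pale wood, fixed, 220 (x) x 100 (y) x 52 mm high, four straight slots along its y, set at 50 mm centres along its x. Each slot is 17 mm wide, 40 mm deep, open at the top and both ends. Origin: middle of the underside; turned by up to 0.2 rad.
- slot0 (a point): middle of the floor of rack slot 0 (12 mm above the table; counted from the robot outward); its axes are the rack's axes
- slot1 (a point): middle of the floor of rack slot 1 (12 mm above the table; counted from the robot outward); its axes are the rack's axes
- slot2 (a point): middle of the floor of rack slot 2 (12 mm above the table; counted from the robot outward); its axes are the rack's axes
- slot3 (a point): middle of the floor of rack slot 3 (12 mm above the table; counted from the robot outward); its axes are the rack's axes
- jar0: white ceramic jar with a flat brown wooden lid, a plain upright cylinder 58 mm in diameter and 60 mm high overall, 0.2 kg. Origin: centre of its underside. May be absent.
- jar1: white ceramic jar with a flat brown wooden lid, a plain upright cylinder 58 mm in diameter and 60 mm high overall, 0.2 kg. Origin: centre of its underside. May be absent.
- jar2: white ceramic jar with a flat brown wooden lid, a plain upright cylinder 58 mm in diameter and 60 mm high overall, 0.2 kg. Origin: centre of its underside. May be absent.
- tray: loose steel tray, 150 (x) x 250 (y) mm, floor 5 thick, rims 8 high, 0.5 kg. Three dark round mats 66 mm in diameter mark a row of jar places. On its near edge a dark upright tab, 60 wide (y), 8 thick (x), 32 mm high, centre 71 mm on the -x side of the origin, to push or pinch. Origin: middle of its underside, 6 mm above the table; it is slid home along own +x.
- place0 (a point): centre of jar mat 0 on the tray floor (left one seen from the robot; 78 mm apart along the tray's y)
- place1 (a point): centre of jar mat 1 on the tray floor (middle one seen from the robot; 78 mm apart along the tray's y)
- place2 (a point): centre of jar mat 2 on the tray floor (right one seen from the robot; 78 mm apart along the tray's y)
- dock: fixed plywood tray holder, open on top and to the robot: base 6 thick, 276 wide, side guides and end stop up to 26 mm above the table (3 mm play each side), lips over the tray edges in the far part. Origin on the table; own x: sliding direction. The tray starts drawn out 110 to 140 mm towards the robot; home, its origin is within 2 mm of this one in x. Waxed: sliding takes 2 to 6 N.
- sauce: bystander: amber sauce bottle, 170 mm high, beyond the easels; must not be knocked over
- shaker: bystander: glass shaker with steel cap, 75 mm high, beyond the easels; must not be knocked over

How it is judged (in metres and radians):
On the way, in this order (a step that is already met when the one before it is completed fails the run):
1. every jar stands upright on a mat of the tray while the tray is still drawn out ((horizontal distance between jar0 and place0 below 0.015 m or horizontal distance between jar0 and place1 below 0.015 m or horizontal distance between jar0 and place2 below 0.015 m) and angle between each of jar0, jar1, jar2's own z axis and vertical below 0.15 rad and z of jar0 in the frame of tray between -0.001 and 0.011 m and (horizontal distance between jar1 and place0 below 0.015 m or horizontal distance between jar1 and place1 below 0.015 m or horizontal distance between jar1 and place2 below 0.015 m) and z of jar1 in the frame of tray between -0.001 and 0.011 m and (horizontal distance between jar2 and place0 below 0.015 m or horizontal distance between jar2 and place1 below 0.015 m or horizontal distance between jar2 and place2 below 0.015 m) and z of jar2 in the frame of tray between -0.001 and 0.011 m and x of tray in the frame of dock below -0.07 m), for 0.2 s.
2. the loaded tray is fully home in its holder (x of tray in the frame of dock above -0.007 m), for 0.2 s.
At the end, for the whole second after the job is handed in: Every board present stands upright (within 0.25 rad, lower edge on the slot floor within 6 mm) in a rack slot, its middle within 20 mm of the slot's middle; every jar present stands upright on the tray within 15 mm of the centre of a mat; the tray is within 7 mm of fully home; all at rest ((x of board0 in the frame of slot0 between -0.008 and 0.008 m or x of board0 in the frame of slot1 between -0.008 and 0.008 m or x of board0 in the frame of slot2 between -0.008 and 0.008 m or x of board0 in the frame of slot3 between -0.008 and 0.008 m) and y of board0 in the frame of rack between -0.02 and 0.02 m and z of board0 in the frame of rack between 0.006 and 0.018 m and angle between each of board0, board1, board2, board3's own z axis and vertical below 0.25 rad and angle between the x axis of each of board0, board1, board2, board3 and the x axis of rack, either way round below 0.25 rad and (x of board1 in the frame of slot0 between -0.008 and 0.008 m or x of board1 in the frame of slot1 between -0.008 and 0.008 m or x of board1 in the frame of slot2 between -0.008 and 0.008 m or x of board1 in the frame of slot3 between -0.008 and 0.008 m) and y of board1 in the frame of rack between -0.02 and 0.02 m and z of board1 in the frame of rack between 0.006 and 0.018 m and (x of board2 in the frame of slot0 between -0.008 and 0.008 m or x of board2 in the frame of slot1 between -0.008 and 0.008 m or x of board2 in the frame of slot2 between -0.008 and 0.008 m or x of board2 in the frame of slot3 between -0.008 and 0.008 m) and y of board2 in the frame of rack between -0.02 and 0.02 m and z of board2 in the frame of rack between 0.006 and 0.018 m and (x of board3 in the frame of slot0 between -0.008 and 0.008 m or x of board3 in the frame of slot1 between -0.008 and 0.008 m or x of board3 in the frame of slot2 between -0.008 and 0.008 m or x of board3 in the frame of slot3 between -0.008 and 0.008 m) and y of board3 in the frame of rack between -0.02 and 0.02 m and z of board3 in the frame of rack between 0.006 and 0.018 m and (horizontal distance between jar0 and place0 below 0.015 m or horizontal distance between jar0 and place1 below 0.015 m or horizontal distance between jar0 and place2 below 0.015 m) and angle between each of jar0, jar1, jar2's own z axis and vertical below 0.15 rad and z of jar0 in the frame of tray between -0.001 and 0.011 m and (horizontal distance between jar1 and place0 below 0.015 m or horizontal distance between jar1 and place1 below 0.015 m or horizontal distance between jar1 and place2 below 0.015 m) and z of jar1 in the frame of tray between -0.001 and 0.011 m and (horizontal distance between jar2 and place0 below 0.015 m or horizontal distance between jar2 and place1 below 0.015 m or horizontal distance between jar2 and place2 below 0.015 m) and z of jar2 in the frame of tray between -0.001 and 0.011 m and x of tray in the frame of dock above -0.007 m and linear speed of each of board0, board1, board2, board3, jar0, jar1, jar2, tray below 0.02 m/s); the robot touches nothing.
It fails at once if the sauce bottle or the shaker is knocked over (angle between any of sauce, shaker's own z axis and vertical above 0.6 rad).
Of board0, board1, board2, board3 only 3 to 4 are there at a start; the rules pass over those that are not, and their reading is None.
Of jar0, jar1, jar2 only 2 to 3 are there at a start; the rules pass over those that are not, and their reading is None.
At some moment in a run one of jar0, jar1, jar2 may be knocked a few centimetres aside while the robot is not near it.
It also fails if it takes over 210 s, if anything falls off the work surface, if the arm or the gripper's body presses on something with over 40 N, if the wrist force passes 120 N, or if a joint passes its speed limit or range.

### The arm

A 6-joint arm with a two-finger parallel gripper is mounted at the origin on the work surface. World frame = base frame: x ahead of the robot, y to its left, z up, the work surface at z = 0. Lengths are in mm, angles in degrees, forces in N, time in s.
With the tool pointing down it reaches from about 300 to 825 mm from the base axis. Payload 5.4 kg.
Tool frame: the origin (TCP) lies on the centre line of the jaws, within the pads' length; the fingertips stand manip.nose_length ahead of it and the grasp point (between the pads) lies 5 mm behind it (manip.nose_length is the distance from the TCP to the fingertips, in mm); z points along the fingers, y is the line along which they close (so a half turn about z gives the same grasp; the last joint's range is limited). The gripper opens to 92 mm and grips with 3 to 60 N. Pads are 20 mm wide; open, the fingers measure 128 mm over their backs; the gripper's body (75 mm by 189 mm) begins 69 mm behind the grasp point.
Start: joints at [-75.751, 9.076, 91.501, -0, 79.423, -12.038], TCP at [254.627, -515.53, 228.601] pointing down, gripper open.
Joint ranges: [-166.64, 166.64], [-54.1, 131.32], [10.49, 154.53], [-73.88, 253.88], [9.74, 151.15], [-171.62, 171.62]. Speed limits (degrees/s): [147.25, 147.25, 180, 180, 180, 180].

### API

Orientations are given as a 3x3 rotation matrix whose columns are the frame's x, y, z axes.
In Python, from bench import telemetry, imaging, manip gives the robot as it stands. The module is installed in compiled form; this text tells all that it offers.
- The arm moves only by the tool apply_moves, never from a script. Its argument "rows" is one flat list of numbers, 4 for each row, row after row: the shift along the world's x, y, z normalised to -1 to 1, where 1 is 0.08 m, then the turn about the world's z normalised to -1 to 1, where 1 is 2 rad. A call has exactly 10 rows; each row is the pose to reach, as a shift and turn from the pose commanded when the call began; what a row does not reach only later rows make up. A row lasts 1/8 s, in which the tool goes at most 62.5 mm and 10.7 degrees, less where a joint would pass 70% of its speed; a pose out of reach is approached as far as the arm can. A call with a number of a shift or a turn outside -1 to 1 is refused whole. A call with a gripper value outside its range is refused whole. "fingers" is the opening, from 0 (shut) to 1 (fully open), set as the call begins (left out, the last holds). The fingers move at their own pace and stop on an object; "newtons" is the grip in N (left out, the last holds). Time passes only in rows, so rows that repeat a pose let the fingers close, or fill a call up. It gives the time, the measured TCP pose, the force, the opening and the grip force at its end, in the units of the state.
- telemetry.read_state(): the state, without advancing time (a new reading comes with each control period).
- imaging.snapshot(name): name is "scene" or "top" or "wrist"; returns a dict with "img" (480x640x3 uint8, blue, green, red), "K" (3x3 intrinsics, pixels), "world_to_cam" (4x4, takes a point from world to camera coordinates); the wrist camera has in their place "tool_from_camera" (4x4, takes a point from camera to tool coordinates, whose origin is the TCP and whose axes are the flange's). Camera axes: x right, y up, looking along -z (the intrinsics and any distortion apply to the point x, -y, -z); pixel columns grow to the right and rows downward; lengths in mm; the calibration is good to about 2 mm. The wrist camera is an equidistant fisheye: a pixel r from the principal point sees the ray r / f radians off the axis. A picture is of the moment at which its call begins: read the wrist's pose just before it. There is no depth.
- manip.sign_off(): hands the job in; it is judged then, once.
The state is a dict: "time": time; "qpos": joint angles; "joint_vel": joint speeds; "tau": joint torques, N m; "tcp_pos": TCP position; "tcp_rot": TCP orientation; "wrist_force": force on the tool from outside, world axes, zero at the start; "moment": the same for the moment, N m; "opening": finger opening in mm; "finger_force": force on a finger pad.
Only numpy, scipy, OpenCV 4.12 (cv2) and the standard library are available. Lean on these libraries where they do the work, as an engineer would, in place of code of your own. Each camera call takes 0.05 s, during which the arm holds its last target. There are 200 camera calls.

## Working session

There is one attempt and no reset: what is moved stays moved. The work goes in short steps, Python scripts to look and compute and a tool call to move; the robot and the scene stay as the last step left them, time stands still between calls to the robot, and variables do not carry over. Pictures are saved under pics/ and viewed, at most 14 in all, crops included, and the job is handed in when it is done.

Besides the shell and the picture viewer there is one more tool, called by a JSON object that holds its "method" and its "body", one argument or row to a line. apply_moves: Moves the arm, as the interface text tells. Scaled input: -1 to 1 covers 0.08 m each way for a shift and 2 rad each way for a turn. Its arguments: {"type":"object","properties":{"rows":{"type":"array"},"fingers":{"type":"number"},"newtons":{"type":"number"}},"required":["rows"]}

```bash
mkdir -p pics; cat > h.py <<'E'
import numpy as np, cv2
from bench import telemetry, imaging, manip
def snap(n,f=None):
    st=telemetry.read_state(); d=imaging.snapshot(n)
    if f: cv2.imwrite('pics/'+f,d['img'])
    d['st']=st; return d
def ray(d,u,v):
    K=d['K']; T=np.linalg.inv(d['world_to_cam'])
    p=np.array([(u-K[0,2])/K[0,0],-(v-K[1,2])/K[1,1],-1.])
    return T[:3,3],T[:3,:3]@p
def onz(d,u,v,z):
    o,r=ray(d,u,v); return o+r*(z-o[2])/r[2]
def proj(d,P):
    c=d['world_to_cam']@np.append(P,1); K=d['K']
    return K[0,0]*c[0]/-c[2]+K[0,2],K[1,1]*-c[1]/-c[2]+K[1,2]
def wray(d,u,v):
    K=d['K'];T=d['tool_from_camera'];R=np.array(d['st']['tcp_rot']);p=np.array(d['st']['tcp_pos'])
    a=np.array([(u-K[0,2])/K[0,0],(v-K[1,2])/K[1,1]]);t=np.linalg.norm(a)+1e-12
    c=np.array([np.sin(t)*a[0]/t,-np.sin(t)*a[1]/t,-np.cos(t)])
    return p+R@T[:3,3],R@T[:3,:3]@c
def wonz(d,u,v,z):
    o,r=wray(d,u,v); return o+r*(z-o[2])/r[2]
def cross(r1,r2):
    o,a=r1;q,b=r2
    s=np.linalg.lstsq(np.c_[a,-b],q-o,rcond=None)[0]
    P,Q=o+a*s[0],q+b*s[1]; return (P+Q)/2,np.linalg.norm(P-Q)
E
python3 - <<'E'
from h import *
for n in('scene','top'):
    d=snap(n,n+'0.png'); print(n,d['K'].round(1).tolist(),np.linalg.inv(d['world_to_cam']).round(3).tolist(),[k for k in d])
d=snap('wrist');print(d['K'],d['tool_from_camera'],manip.nose_length,d['st'])
E
```

```text
scene [[498.7, 0.0, 319.5], [0.0, 498.7, 238.3], [0.0, 0.0, 1.0]] [[-0.417, -0.564, 0.713, 1324.994], [0.909, -0.245, 0.337, 319.422], [-0.016, 0.788, 0.615, 691.471], [0.0, 0.0, 0.0, 1.0]] ['img', 'K', 'world_to_cam', 'st']
top [[494.9, 0.0, 327.6], [0.0, 494.9, 238.8], [0.0, 0.0, 1.0]] [[0.018, 0.979, -0.204, 384.536], [-1.0, 0.017, -0.004, -14.542], [-0.0, 0.204, 0.979, 1121.943], [0.0, 0.0, 0.0, 1.0]] ['img', 'K', 'world_to_cam', 'st']
[[371.64829954   0.         317.96583523]
 [  0.         371.64829954 238.59005903]
 [  0.           0.           1.        ]] [[-9.44353250e-04  9.60697778e-01  2.77594827e-01  7.72086013e+01]
 [ 9.99999542e-01  9.51168907e-04  1.10113587e-04  1.47083365e+00]
 [-1.58253689e-04  2.77594803e-01 -9.60698236e-01 -1.56040985e+02]
 [ 0.00000000e+00  0.00000000e+00  0.00000000e+00  1.00000000e+00]] 14.0 {'time': 0.1, 'qpos': array([-7.57505179e+01,  9.11081071e+00,  9.15648416e+01, -1.80410892e-03,
        7.94234412e+01, -1.20388483e+01]), 'joint_vel': array([-0.11380449, -0.00891826, -0.0689683 , -0.00247266,  0.0145072 ,
       -0.08958942]), 'tau': array([ 5.38168442e-04, -3.86504960e+01, -3.22958493e+01,  7.02837319e-02,
        3.39652703e-02, -5.32211186e-05]), 'tcp_pos': array([ 254.48602311, -515.00564178,  227.70101406]), 'tcp_rot': array([[ 8.96574157e-01,  4.42893410e-01, -4.55708963e-04],
       [ 4.42893521e-01, -8.96572665e-01,  1.66867629e-03],
       [ 3.30469534e-04, -1.69792259e-03, -9.99998504e-01]]), 'wrist_force': array([0.0944415 , 0.28544754, 0.10158787]), 'moment': array([-0.01859387,  0.01959905,  0.00172089]), 'finger_force': 0.0, 'opening': 91.63519271848885}
```

View pics/top0.png

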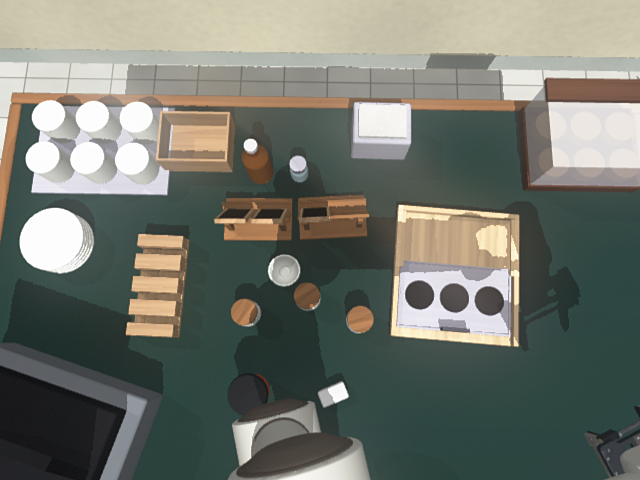

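View pics/scene0.png

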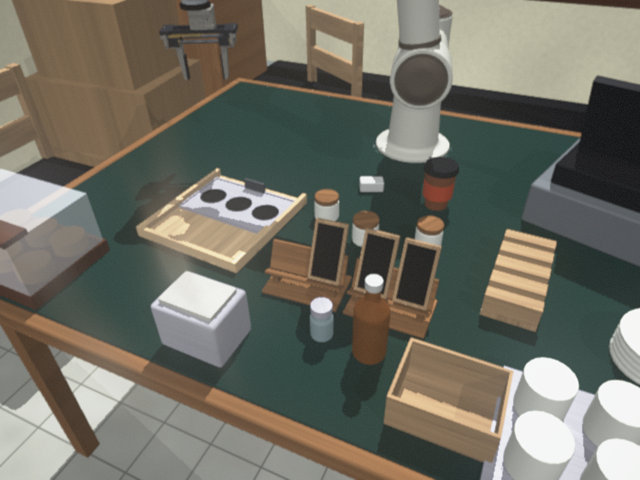

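The top view shows 3 jars (lids near (245,313), (307,296), (359,320)), the rack (160,285), and the tray with its mats at (419,296), (454,298), (489,301). Boards stand at left easel left and right and right easel left, and there is a bowl at (284,270). The scene view agrees: 3 boards, slate facing away from the robot.

```bash
python3 - <<'E'
from h import *
import pickle
t=snap('top');s=snap('scene')
pickle.dump((t,s),open('ts.pkl','wb'))
def comps(m,box,amin):
    x0,y0,x1,y1=box; k=np.zeros_like(m); k[y0:y1,x0:x1]=m[y0:y1,x0:x1]
    cs=cv2.findContours(k,cv2.RETR_EXTERNAL,cv2.CHAIN_APPROX_NONE)[0]
    return [c for c in cs if cv2.contourArea(c)>amin]
H=cv2.cvtColor(t['img'],cv2.COLOR_BGR2HSV);S=cv2.cvtColor(s['img'],cv2.COLOR_BGR2HSV)
br=lambda H:cv2.inRange(H,(4,90,70),(20,255,255))
a=[cv2.fitEllipse(c) for c in comps(br(H),(220,278,390,345),150)]
b=[cv2.fitEllipse(c) for c in comps(br(S),(300,185,450,250),60)]
print([(np.round(e[0],1).tolist(),np.round(e[1],1).tolist()) for e in a]);print([(np.round(e[0],1).tolist(),np.round(e[1],1).tolist()) for e in b])
a.sort(key=lambda e:e[0][0]);b.sort(key=lambda e:-e[0][0])
for e in a: print('jar z60',onz(t,*e[0],60).round(1))
for e,f in zip(a,b): print('cross',cross(ray(t,*e[0]),ray(s,*f[0])))
# mats
a=[cv2.fitEllipse(c) for c in comps(cv2.inRange(H,(0,0,0),(180,255,70)),(398,272,512,318),150)]
b=[cv2.fitEllipse(c) for c in comps(cv2.inRange(S,(0,0,0),(180,255,70)),(190,180,290,225),60)]
a.sort(key=lambda e:e[0][0]);b.sort(key=lambda e:-e[0][0])
print([np.round(e[:2],1).tolist() for e in a],[np.round(e[:2],1).tolist() for e in b])
for e in a: print('mat z11',onz(t,*e[0],11).round(1))
for e,f in zip(a,b): print('cross',cross(ray(t,*e[0]),ray(s,*f[0])))
# crops
A=cv2.resize(t['img'][190:250,205:380],None,fx=4,fy=4,interpolation=cv2.INTER_CUBIC)
B=cv2.resize(t['img'][225:345,115:200],None,fx=3,fy=3,interpolation=cv2.INTER_CUBIC)
C=np.zeros((600,700,3),np.uint8);C[:240]=A;C[240:600,:255]=B
D=cv2.resize(t['img'][195:355,380:530],None,fx=2.25,fy=2.25,interpolation=cv2.INTER_CUBIC);C[240:600,300:300+D.shape[1]]=D
cv2.imwrite('pics/crop1.png',C)
cv2.imwrite('pics/crop2.png',cv2.resize(s['img'][205:345,255:455],None,fx=4,fy=4,interpolation=cv2.INTER_CUBIC))
E
```

```text
[([360.1, 318.5], [25.1, 26.1]), ([243.4, 311.4], [25.2, 26.1]), ([306.3, 295.0], [25.0, 25.1])]
[([430.3, 224.4], [17.5, 26.2]), ([365.8, 219.6], [17.0, 24.4]), ([326.3, 196.6], [15.2, 23.4]), ([436.2, 195.8], [27.0, 28.1])]
jar z60 [444.7 165.7  60. ]
jar z60 [481.7  32.8  60. ]
jar z60 [434.1 -82.4  60. ]
cross (array([439.55356435, 162.22565102, 120.04544058]), np.float64(13.729557087887308))
cross (array([469.01731248, 100.83075275,  57.75816786]), np.float64(138.20717339255106))
cross (array([ 4.23385046e+02, -3.86490048e+01, -3.39557791e-01]), np.float64(98.74985091960292))
[] [[[265.1, 211.8], [11.4, 23.1]], [[239.0, 203.2], [9.8, 22.3]], [[212.9, 195.2], [9.8, 21.7]]]
```

View pics/crop1.png

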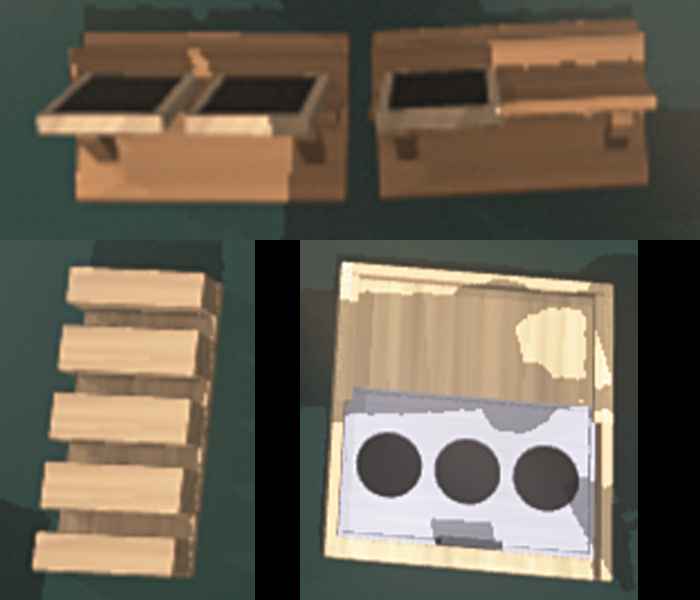

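View pics/crop2.png

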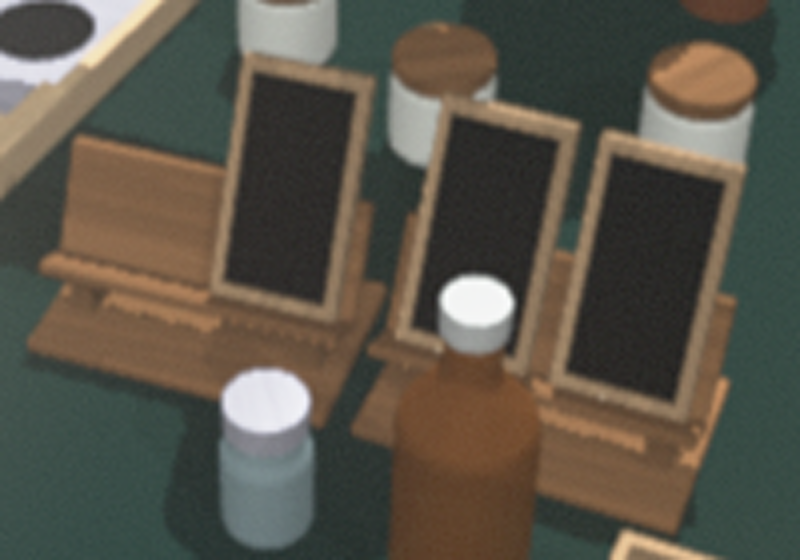

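Crop 1 confirms that the left easel holds two boards, that the right easel holds one in its left place, and that the rack and tray are turned a few degrees. Crop 2 shows the slate-side corners clearly: board2 top (245,55)/(372,78), board1 (447,97)/(578,125), board0 (608,132)/(742,170).

```bash
python3 - <<'E'
from h import *
import pickle
t,s=pickle.load(open('ts.pkl','rb'))
J=[((243.4,311.4),(430.3,224.4)),((306.3,295),(365.8,219.6)),((360.1,318.5),(326.3,196.6))]
M=[((419.6,294.6),(265.1,211.8)),((454.2,297.7),(239,203.2)),((489.3,300.8),(212.9,195.2))]
for n,L in(('jar',J),('mat',M)):
    for a,b in L:
        P,e=cross(ray(t,*a),ray(s,*b));print(n,P.round(1),round(e,1), onz(t,*a,60 if n=='jar' else 11).round(1),onz(s,*b,60 if n=='jar' else 11).round(1))
T=lambda x,y:(205+x/4,190+y/4);S=lambda x,y:(255+x/4,205+y/4)
for n,tl,tr,sl,sr in(('b0',(48,113),(165,114),(742,170),(608,132)),('b1',(193,114),(307,114),(578,125),(447,97)),('b2',(384,110),(495,106),(372,78),(245,55))):
    for a,b in((tl,sl),(tr,sr)):
        P,e=cross(ray(t,*T(*a)),ray(s,*S(*b)));print(n,P.round(1),round(e,1),onz(s,*S(*b),145.9).round(1),onz(t,*T(*a),145.9).round(1))
R=[onz(t,115+x/3,225+(y-240)/3,52) for x,y in((70,267),(208,273),(173,577),(34,568))]
print(np.round(R,1),np.mean(R,0)); 
f=(R[0]+R[1])/2-(R[2]+R[3])/2; print(np.linalg.norm(f),np.degrees(np.arctan2(f[1],f[0])))
D=[onz(t,380+(x-300)/2.25,195+(y-240)/2.25,26) for x,y in((343,262),(613,284),(610,580),(325,556))];print(np.round(D,1))
print('tab',onz(t,380+(468-300)/2.25,195+(540-240)/2.25,38).round(1))
for n,p,q in(('sauce',(250,147),None),('shaker',(298,161),None)): print(n,onz(t,*p,170 if n=='sauce' else 75))
print('bowl',onz(t,284,270,40))
E
```

```text
jar [445.2 167.   51.9] 0.4 [444.6 165.8  60. ] [456.3 168.7  60. ]
jar [482.6  33.3  51.2] 0.0 [481.8  32.9  60. ] [494.2  37.3  60. ]
jar [434.4 -82.9  52.1] 0.2 [434.1 -82.5  60. ] [445.4 -77.8  60. ]
mat [ 491.7 -218.7    8.1] 1.0 [ 491.6 -218.6   11. ] [ 495.2 -215.9   11. ]
mat [ 485.9 -295.8    8.9] 1.5 [ 486.1 -295.9   11. ] [ 488.5 -293.    11. ]
mat [ 480.8 -375.     8.6] 0.2 [ 480.6 -374.1   11. ] [ 483.7 -372.7   11. ]
b0 [627.2 218.9 140. ] 5.8 [633.3 222.6 145.9] [626.3 214.6 145.9]
b0 [627.  158.4 142.3] 5.4 [630.5 162.  145.9] [626.8 155.2 145.9]
b1 [627.2 144.4 142.1] 5.9 [630.9 148.3 145.9] [627.1 141.  145.9]
b1 [628.9  84.6 141.1] 2.3 [634.6  87.7 145.9] [628.1  83.1 145.9]
b2 [630.9  46.7 142.3] 5.3 [634.7  51.  145.9] [630.9  44.  145.9]
b2 [635.4 -12.7 141.1] 0.9 [641.5 -10.3 145.9] [634.  -12.4 145.9]
[[610.7 408.5  52. ]
 [607.9 306.4  52. ]
 [388.  314.3  52. ]
 [392.5 413.1  52. ]] [499.7672685  360.56064706  52.        ]
219.12355490062163 -1.6405617216362198
[[ 695.2 -173.1   26. ]
 [ 676.8 -447.    26. ]
 [ 382.6 -426.1   26. ]
 [ 400.5 -152.2   26. ]]
tab [ 417.8 -287.8   38. ]
sauce [771.43398152 151.01926226 170.        ]
shaker [778.71901799  58.67402843  75.        ]
bowl [537.73585488  84.4180403   40.        ]
```

{"method": "apply_moves", "body": {
  "rows": [0.08,0.12,0,0.07,0.16,0.24,0,0.14,0.25,0.36,0,0.21,0.33,0.48,0,0.28,0.41,0.6,0,0.35,0.5,0.72,0,0.42,0.58,0.84,0,0.49,0.66,0.95,0,0.56,0.68,0.95,0,0.573,0.68,0.95,0,0.573],
  "fingers": 1,
  "newtons": 8
}}

```text
time: 1.5
tcp_pos: [308.9, -439.8, 228.6]
tcp_rot: [[-0.032, 0.999, -0.0], [0.999, 0.032, -0.0], [-0.0, -0.0, -1.0]]
wrist_force: [-0.9, 0.8, 0.5]
opening: 91.5
finger_force: 0.0
```

{"method": "apply_moves", "body": {
  "rows": [0.08,0.12,0,0,0.16,0.24,0,0,0.25,0.36,0,0,0.33,0.48,0,0,0.41,0.6,0,0,0.5,0.72,0,0,0.58,0.84,0,0,0.66,0.95,0,0,0.68,0.95,0,0,0.68,0.95,0,0]
}}

```text
time: 2.75
tcp_pos: [363.5, -363.7, 228.6]
tcp_rot: [[-0.034, 0.999, -0.0], [0.999, 0.034, -0.0], [-0.0, -0.0, -1.0]]
wrist_force: [0.4, -0.5, 0.5]
opening: 91.9
finger_force: 0.0
```

{"method": "apply_moves", "body": {
  "rows": [0.08,0.12,0,0,0.16,0.24,0,0,0.25,0.36,0,0,0.33,0.48,0,0,0.41,0.6,0,0,0.5,0.72,0,0,0.58,0.84,0,0,0.66,0.95,0,0,0.68,0.95,0,0,0.68,0.95,0,0]
}}

```text
time: 4.0
tcp_pos: [417.9, -287.7, 228.6]
tcp_rot: [[-0.034, 0.999, -0.0], [0.999, 0.034, -0.0], [-0.0, -0.0, -1.0]]
wrist_force: [-0.4, 0.1, 0.0]
opening: 92.0
finger_force: 0.0
```

{"method": "apply_moves", "body": {
  "rows": [0.08,0.12,0,0,0.16,0.24,0,0,0.25,0.36,0,0,0.33,0.48,0,0,0.41,0.6,0,0,0.5,0.72,0,0,0.58,0.84,0,0,0.66,0.95,0,0,0.68,0.95,0,0,0.68,0.95,0,0]
}}

```text
time: 5.25
tcp_pos: [472.3, -211.7, 228.6]
tcp_rot: [[-0.034, 0.999, -0.0], [0.999, 0.034, -0.0], [-0.0, -0.0, -1.0]]
wrist_force: [0.6, 0.4, 0.7]
opening: 92.0
finger_force: 0.0
```

{"method": "apply_moves", "body": {
  "rows": [0.08,0.12,0,0,0.16,0.24,0,0,0.25,0.36,0,0,0.33,0.48,0,0,0.41,0.6,0,0,0.5,0.72,0,0,0.58,0.84,0,0,0.66,0.95,0,0,0.68,0.95,0,0,0.68,0.95,0,0]
}}

```text
time: 6.5
tcp_pos: [526.7, -135.7, 228.6]
tcp_rot: [[-0.034, 0.999, -0.0], [0.999, 0.034, -0.0], [-0.0, -0.0, -1.0]]
wrist_force: [-0.3, -0.2, 0.6]
opening: 91.8
finger_force: 0.0
```

{"method": "apply_moves", "body": {
  "rows": [0.08,0.12,0,0,0.16,0.24,0,0,0.25,0.36,0,0,0.33,0.48,0,0,0.41,0.6,0,0,0.5,0.72,0,0,0.58,0.84,0,0,0.66,0.95,0,0,0.68,0.95,0,0,0.68,0.95,0,0]
}}

```text
time: 7.75
tcp_pos: [581.1, -59.7, 228.5]
tcp_rot: [[-0.034, 0.999, -0.0], [0.999, 0.034, -0.0], [-0.0, -0.0, -1.0]]
wrist_force: [0.3, -0.8, -1.3]
opening: 91.6
finger_force: 0.0
```

```bash
python3 - <<'E'
from h import *
import pickle
d=snap('wrist','w1.png'); pickle.dump(d,open('w1.pkl','wb'))
E
```

{"method": "apply_moves", "body": {
  "rows": [0.08,0.12,0,0,0.16,0.24,0,0,0.25,0.36,0,0,0.33,0.48,0,0,0.41,0.6,0,0,0.5,0.72,0,0,0.58,0.84,0,0,0.64,0.96,0,0,0.64,0.96,0,0,0.64,0.96,0,0]
}}

```text
time: 9.05
tcp_pos: [632.1, 17.1, 228.5]
tcp_rot: [[-0.034, 0.999, -0.0], [0.999, 0.034, -0.0], [-0.0, -0.0, -1.0]]
wrist_force: [0.1, -0.7, -1.2]
opening: 92.0
finger_force: 0.0
```

```bash
python3 - <<'E'
from h import *
import pickle
d=snap('wrist','w2.png'); pickle.dump(d,open('w2.pkl','wb'))
E
```

```text
(no output)
```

View pics/w1.png

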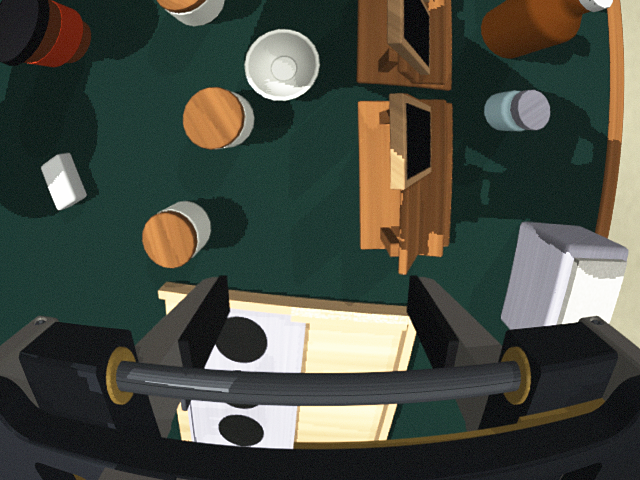

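View pics/w2.png

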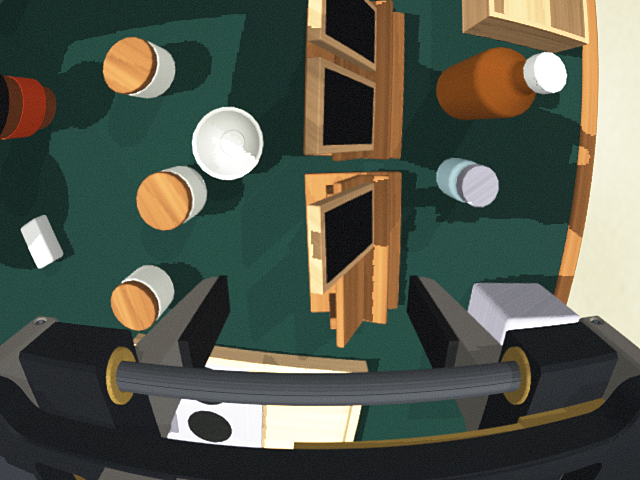

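Both wrist views show board2's top edge: its robot-side corners are at about (390,94)/(390,189) in w1 and (308,209)/(309,291) in w2. Board1's are at (306,57)/(304,154) in w2, and the jar lids are at (213,118)/(170,240) in w1.

```bash
python3 - <<'E'
from h import *
import pickle
a=pickle.load(open('w1.pkl','rb'));b=pickle.load(open('w2.pkl','rb'))
for n,p,q,z in(('b2L',(390,94),(308,209),141.7),('b2R',(390,189),(309,291),141.7),('j1',(213,118),(164,200),60),('j2',(170,240),(135,305),60),('bowl',(282,65),(228,143),60)):
    P,e=cross(wray(a,*p),wray(b,*q));print(n,P.round(1),round(e,1),wonz(a,*p,z).round(1),wonz(b,*q,z).round(1))
for p in((306,57),(304,154)): print('b1',wonz(b,*p,141.7).round(1))
print('j0',wonz(b,130,66,60).round(1))
E
```

```text
b2L [623.6  45.  145.7] 1.3 [623.7  45.8 141.7] [624.   43.8 141.7]
b2R [626.9 -17.1 139.7] 1.6 [627.1 -17.3 141.7] [626.2 -15.7 141.7]
j1 [482.2  31.   50.4] 0.0 [484.9  30.6  60. ] [486.4  32.7  60. ]
j2 [433.5 -86.6  48.1] 0.7 [438.9 -83.1  60. ] [440.1 -80.1  60. ]
bowl [541.4  83.8  24.4] 0.0 [545.   77.2  60. ] [550.1  84.8  60. ]
b1 [619.7 144.5 141.7]
b1 [620.4  80.3 141.7]
j0 [450.9 162.   60. ]
```

{"method": "apply_moves", "body": {
  "rows": [0.075,-0.04,-0.1,0,0.075,-0.04,-0.2,0,0.075,-0.04,-0.32,0,0.075,-0.04,-0.44,0,0.075,-0.04,-0.56,0,0.075,-0.04,-0.68,0,0.075,-0.04,-0.8,0,0.075,-0.04,-0.9,0,0.075,-0.04,-0.95,0,0.075,-0.04,-0.95,0]
}}

```text
time: 10.35
tcp_pos: [638.1, 14.1, 152.3]
tcp_rot: [[-0.034, 0.999, -0.0], [0.999, 0.034, 0.0], [0.0, -0.0, -1.0]]
wrist_force: [0.1, 0.5, 0.2]
opening: 92.0
finger_force: 0.0
```

{"method": "apply_moves", "body": {
  "rows": [0,0,-0.08,0,0,0,-0.16,0,0,0,-0.24,0,0,0,-0.32,0,0,0,-0.41,0,0,0,-0.41,0,0,0,-0.41,0,0,0,-0.41,0,0,0,-0.41,0,0,0,-0.41,0]
}}

```text
time: 11.6
tcp_pos: [638.3, 14.1, 119.9]
tcp_rot: [[-0.034, 0.999, 0.0], [0.999, 0.034, 0.0], [-0.0, 0.0, -1.0]]
wrist_force: [-1.3, 0.5, 0.2]
opening: 92.2
finger_force: 0.0
```

{"method": "apply_moves", "body": {
  "rows": [0,0,0,0,0,0,0,0,0,0,0,0,0,0,0,0,0,0,0,0,0,0,0,0,0,0,0,0,0,0,0,0,0,0,0,0,0,0,0,0],
  "fingers": 0,
  "newtons": 6
}}

```text
time: 12.85
tcp_pos: [639.2, 14.1, 120.5]
tcp_rot: [[-0.034, 0.999, 0.002], [0.999, 0.034, -0.0], [-0.0, 0.002, -1.0]]
wrist_force: [5.3, 0.7, 0.4]
opening: 26.9
finger_force: 5.5
```

{"method": "apply_moves", "body": {
  "rows": [-0.02,0,0.04,0,-0.04,0,0.08,0,-0.06,0,0.13,0,-0.08,0,0.19,0,-0.1,0,0.25,0,-0.1,0,0.35,0,-0.1,0,0.45,0,-0.1,0,0.55,0,-0.1,0,0.65,0,-0.1,0,0.75,0]
}}

```text
time: 14.1
tcp_pos: [630.1, 14.1, 180.3]
tcp_rot: [[-0.034, 0.999, -0.0], [0.999, 0.034, 0.0], [0.0, -0.0, -1.0]]
wrist_force: [1.7, -0.1, -0.7]
opening: 19.3
finger_force: 4.5
```

{"method": "apply_moves", "body": {
  "rows": [0,0,0.1,0,0,0,0.2,0,0,0,0.3,0,0,0,0.4,0,0,0,0.5,0,0,0,0.5,0,0,0,0.5,0,0,0,0.5,0,0,0,0.5,0,0,0,0.5,0],
  "newtons": 15
}}

```text
time: 15.35
tcp_pos: [630.2, 14.1, 219.6]
tcp_rot: [[-0.034, 0.999, -0.0], [0.999, 0.034, 0.0], [0.0, -0.0, -1.0]]
wrist_force: [-0.0, 0.9, -1.0]
opening: 10.0
finger_force: 15.0
```

```bash
python3 - <<'E'
from h import *
a=snap('scene')['img'][130:350,200:480];w=snap('wrist')['img']
C=np.zeros((480,800,3),np.uint8);C[:314,:400]=cv2.resize(a,(400,314));C[:300,400:]=cv2.resize(w,(400,300));cv2.imwrite('pics/g1.png',C)
E
```

```text
(no output)
```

View pics/g1.png

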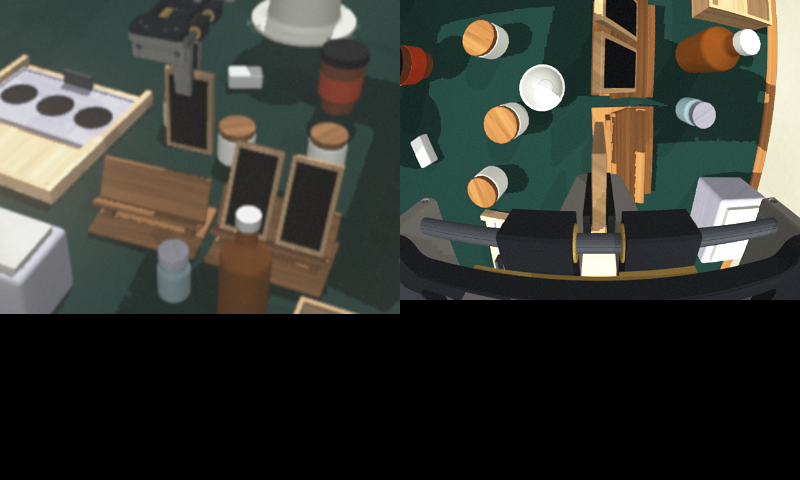

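The grip worked: the opening is 10.0 mm, and both views show the board hanging vertical, slate away from the robot. Now I carry it to the rack.

{"method": "apply_moves", "body": {
  "rows": [-0.1,0,0.1,0,-0.2,0,0.2,0,-0.3,0,0.3,0,-0.4,0,0.3,0,-0.5,0,0.3,0,-0.6,0.05,0.3,0,-0.69,0.1,0.3,0,-0.69,0.18,0.3,-0.01,-0.69,0.26,0.3,-0.02,-0.69,0.3,0.3,-0.031]
}}

```text
time: 16.7
tcp_pos: [575.2, 38.6, 243.8]
tcp_rot: [[0.029, 1.0, 0.0], [1.0, -0.029, 0.0], [0.0, 0.0, -1.0]]
wrist_force: [-0.1, 0.1, -1.0]
opening: 9.7
finger_force: 15.0
```

{"method": "apply_moves", "body": {
  "rows": [0,0.1,0,0,0,0.2,0,0,0,0.3,0,0,0,0.4,0,0,0,0.5,0,0,0,0.6,0,0,0,0.7,0,0,0,0.8,0,0,0,0.9,0,0,0,1,0,0]
}}

```text
time: 17.95
tcp_pos: [575.0, 118.6, 243.8]
tcp_rot: [[0.028, 1.0, 0.0], [1.0, -0.028, 0.0], [0.0, 0.0, -1.0]]
wrist_force: [-0.6, -0.8, 0.1]
opening: 9.9
finger_force: 15.0
```

{"method": "apply_moves", "body": {
  "rows": [0,0.1,0,0,0,0.2,0,0,0,0.3,0,0,0,0.4,0,0,0,0.5,0,0,0,0.6,0,0,0,0.7,0,0,0,0.8,0,0,0,0.9,0,0,0,1,0,0]
}}

```text
time: 19.2
tcp_pos: [575.0, 198.6, 243.8]
tcp_rot: [[0.028, 1.0, 0.0], [1.0, -0.028, 0.0], [0.0, 0.0, -1.0]]
wrist_force: [-0.1, 0.4, -1.3]
opening: 9.5
finger_force: 15.0
```

{"method": "apply_moves", "body": {
  "rows": [0,0.1,0,0,0,0.2,0,0,0,0.3,0,0,0,0.4,0,0,0,0.5,0,0,0,0.6,0,0,0,0.7,0,0,0,0.8,0,0,0,0.8,0,0,0,0.8,0,0]
}}

```text
time: 20.45
tcp_pos: [575.0, 262.0, 243.8]
tcp_rot: [[0.028, 1.0, -0.0], [1.0, -0.028, -0.0], [-0.0, -0.0, -1.0]]
wrist_force: [-0.0, 0.2, -0.5]
opening: 9.7
finger_force: 15.0
```

```bash
python3 - <<'E'
from h import *
import pickle
d=snap('wrist','w3.png'); pickle.dump(d,open('w3.pkl','wb'))
s=snap('scene'); pickle.dump(s,open('s3.pkl','wb'));t=snap('top','t3.png')
E
```

```text
(no output)
```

View pics/w3.png

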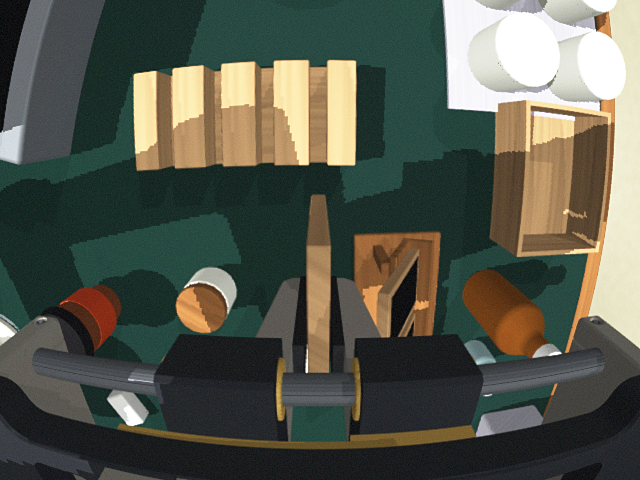

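The wrist view shows the held board at (318,195–370), with slot 3 running between the bar edges x≈309 and x≈327 over rows 61–165.

```bash
python3 - <<'E'
from h import *
import pickle
d=pickle.load(open('w3.pkl','rb'))
for p in((309,60),(308,165),(328,61),(327,165),(134,74),(137,170),(355,60),(355,165)): print(p,wonz(d,*p,52).round(1))
for p,n in(((312,195),'bot'),((327,195),'bot'),((307,245),'top'),((331,245),'top')):
    o,r=wray(d,*p); q=o+r*(262+32-o[1])/r[1]; print(n,q.round(1), d['st']['tcp_pos'].round(1))
E
```

```text
(309, 60) [570.6 408.9  52. ]
(308, 165) [566.7 309.7  52. ]
(328, 61) [588.  407.4  52. ]
(327, 165) [584.4 309.1  52. ]
(134, 74) [395.4 414.1  52. ]
(137, 170) [392.7 315.6  52. ]
(355, 60) [613.  408.2  52. ]
(355, 165) [610.6 308.6  52. ]
bot [571.2 294.  130.4] [575.  262.  243.8]
bot [582.1 294.  132.3] [575.  262.  243.8]
top [571.  294.  254.8] [575.  262.  243.8]
top [580.8 294.  255.7] [575.  262.  243.8]
```

{"method": "apply_moves", "body": {
  "rows": [0.019,0.1,0,0,0.019,0.2,0,0,0.019,0.3,0,0,0.019,0.4,0,0,0.019,0.5,0,0,0.019,0.6,0,0,0.019,0.7,0,0,0.019,0.8,0,0,0.019,0.9,0,0,0.019,1,0,0]
}}

```text
time: 21.85
tcp_pos: [576.6, 342.6, 243.8]
tcp_rot: [[0.028, 1.0, 0.0], [1.0, -0.028, 0.0], [0.0, 0.0, -1.0]]
wrist_force: [-0.0, 0.2, -1.0]
opening: 10.1
finger_force: 15.0
```

{"method": "apply_moves", "body": {
  "rows": [0,0.1,0,0,0,0.21,-0.1,0,0,0.21,-0.2,0,0,0.21,-0.3,0,0,0.21,-0.4,0,0,0.21,-0.5,0,0,0.21,-0.6,0,0,0.21,-0.7,0,0,0.21,-0.81,0,0,0.21,-0.81,0]
}}

```text
time: 23.1
tcp_pos: [576.0, 358.6, 177.8]
tcp_rot: [[0.028, 1.0, -0.002], [1.0, -0.028, -0.001], [-0.001, -0.002, -1.0]]
wrist_force: [0.7, -0.1, -0.9]
opening: 9.8
finger_force: 15.0
```

```bash
python3 - <<'E'
from h import *
import pickle
d=snap('wrist');s=snap('scene');t=snap('top'); pickle.dump((d,s,t),open('p1.pkl','wb'))
C=np.zeros((600,800,3),np.uint8);C[:300,:400]=cv2.resize(d['img'],(400,300))
C[:300,400:]=cv2.resize(s['img'][170:350,440:680][:, :200],(400,300))
C[300:,:400]=cv2.resize(t['img'][215:365,100:300],(400,300))
C[300:,400:]=cv2.resize(d['img'][50:275,170:470],(400,300))
cv2.imwrite('pics/p1.png',C)
E
```

```text
(no output)
```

View pics/p1.png

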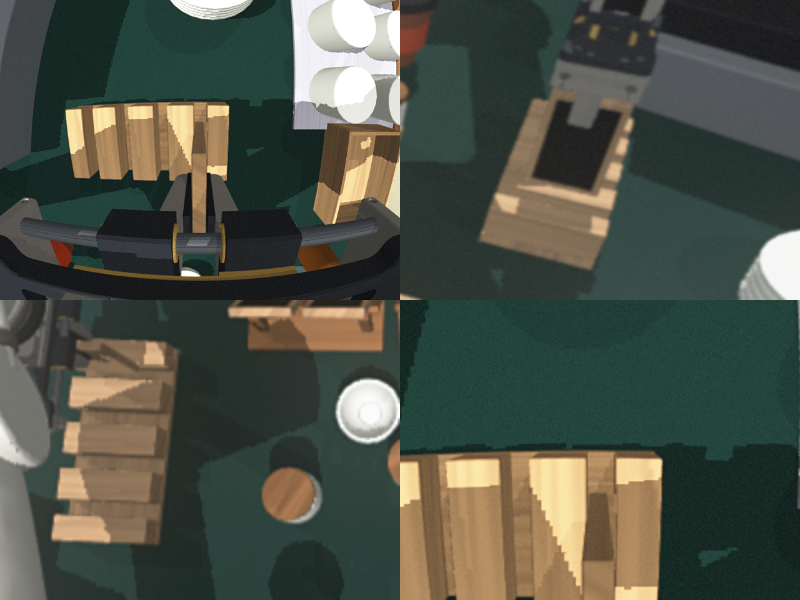

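The fourth panel shows the board's lower end (588–610) centred between the bar edges (585 and 615), so I lower it.

{"method": "apply_moves", "body": {
  "rows": [0,0,-0.06,0,0,0,-0.12,0,0,0,-0.18,0,0,0,-0.24,0,0,0,-0.3,0,0,0,-0.36,0,0,0,-0.42,0,0,0,-0.48,0,0,0,-0.54,0,0,0,-0.6,0]
}}

```text
time: 24.5
tcp_pos: [576.6, 358.9, 130.7]
tcp_rot: [[0.028, 1.0, 0.0], [1.0, -0.028, 0.0], [0.0, 0.0, -1.0]]
wrist_force: [-0.4, -0.3, -0.1]
opening: 9.8
finger_force: 15.0
```

{"method": "apply_moves", "body": {
  "rows": [0,0,-0.02,0,0,0,-0.03,0,0,0,-0.04,0,0,0,-0.05,0,0,0,-0.06,0,0,0,-0.06,0,0,0,-0.06,0,0,0,-0.06,0,0,0,-0.06,0,0,0,-0.06,0]
}}

```text
time: 25.75
tcp_pos: [576.5, 358.9, 126.2]
tcp_rot: [[0.028, 1.0, -0.0], [1.0, -0.028, -0.0], [-0.0, -0.0, -1.0]]
wrist_force: [-0.3, 0.8, -0.9]
opening: 9.9
finger_force: 15.0
```

{"method": "apply_moves", "body": {
  "rows": [0,0,-0.01,0,0,0,-0.02,0,0,0,-0.03,0,0,0,-0.04,0,0,0,-0.05,0,0,0,-0.05,0,0,0,-0.05,0,0,0,-0.05,0,0,0,-0.05,0,0,0,-0.05,0]
}}

```text
time: 27.0
tcp_pos: [576.6, 358.9, 122.2]
tcp_rot: [[0.028, 1.0, 0.0], [1.0, -0.028, 0.0], [0.0, 0.0, -1.0]]
wrist_force: [0.6, 1.1, -1.6]
opening: 10.1
finger_force: 15.0
```

{"method": "apply_moves", "body": {
  "rows": [0,0,-0.01,0,0,0,-0.02,0,0,0,-0.03,0,0,0,-0.04,0,0,0,-0.04,0,0,0,-0.04,0,0,0,-0.04,0,0,0,-0.04,0,0,0,-0.04,0,0,0,-0.04,0]
}}

```text
time: 28.25
tcp_pos: [576.6, 358.9, 119.0]
tcp_rot: [[0.028, 1.0, -0.0], [1.0, -0.028, 0.0], [0.0, -0.0, -1.0]]
wrist_force: [-0.1, -0.1, -0.5]
opening: 9.9
finger_force: 15.0
```

{"method": "apply_moves", "body": {
  "rows": [0,0,-0.01,0,0,0,-0.02,0,0,0,-0.03,0,0,0,-0.04,0,0,0,-0.05,0,0,0,-0.06,0,0,0,-0.06,0,0,0,-0.06,0,0,0,-0.06,0,0,0,-0.06,0]
}}

```text
time: 29.5
tcp_pos: [577.4, 359.7, 117.4]
tcp_rot: [[0.028, 1.0, 0.002], [1.0, -0.028, 0.001], [0.002, 0.002, -1.0]]
wrist_force: [-3.5, -0.8, 12.6]
opening: 9.9
finger_force: 15.1
```

{"method": "apply_moves", "body": {
  "rows": [0,0,0,0,0,0,0,0,0,0,0,0,0,0,0,0,0,0,0.1,0,0,0,0.2,0,0,0,0.35,0,0,0,0.5,0,0,0,0.7,0,0,0,0.9,0],
  "fingers": 0.35
}}

```text
time: 30.75
tcp_pos: [576.7, 358.9, 187.7]
tcp_rot: [[0.028, 1.0, 0.001], [1.0, -0.028, 0.0], [0.0, 0.001, -1.0]]
wrist_force: [0.6, -0.0, -0.4]
opening: 32.3
finger_force: 0.0
```

{"method": "apply_moves", "body": {
  "rows": [0.04,-0.1,0.1,0.003,0.08,-0.2,0.15,0.006,0.13,-0.3,0.2,0.01,0.18,-0.4,0.25,0.013,0.22,-0.5,0.3,0.016,0.26,-0.6,0.3,0.02,0.3,-0.7,0.3,0.02,0.35,-0.8,0.3,0.025,0.4,-0.9,0.3,0.025,0.4,-1,0.3,0.025],
  "fingers": 1
}}

```text
time: 32.0
tcp_pos: [608.8, 278.3, 210.1]
tcp_rot: [[-0.022, 1.0, -0.0], [1.0, 0.022, -0.0], [-0.0, -0.0, -1.0]]
wrist_force: [0.2, -0.0, -0.3]
opening: 92.0
finger_force: 0.0
```

{"method": "apply_moves", "body": {
  "rows": [0.03,-0.1,0,0,0.06,-0.2,0,0,0.1,-0.3,0,0,0.13,-0.4,0,0,0.16,-0.5,0,0,0.2,-0.6,0,0,0.23,-0.7,0,0,0.26,-0.8,0,0,0.3,-0.8,0,0,0.3,-0.8,0,0]
}}

```text
time: 33.25
tcp_pos: [632.7, 214.9, 210.2]
tcp_rot: [[-0.022, 1.0, 0.0], [1.0, 0.022, 0.0], [0.0, 0.0, -1.0]]
wrist_force: [-0.1, 0.2, 0.4]
opening: 91.7
finger_force: 0.0
```

```bash
python3 - <<'E'
from h import *
import pickle
d=snap('wrist');s=snap('scene');t=snap('top'); pickle.dump((d,s,t),open('p2.pkl','wb'))
C=np.zeros((600,800,3),np.uint8);C[:300,:400]=cv2.resize(t['img'][215:365,100:300],(400,300))
C[:300,400:]=cv2.resize(s['img'][170:350,440:640],(400,300))
C[300:,:400]=cv2.resize(d['img'],(400,300))
C[300:,400:]=cv2.resize(d['img'][150:330,220:460],(400,300))
cv2.imwrite('pics/p2.png',C);cv2.imwrite('pics/w4.png',d['img'])
E
```

```text
(no output)
```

View pics/p2.png

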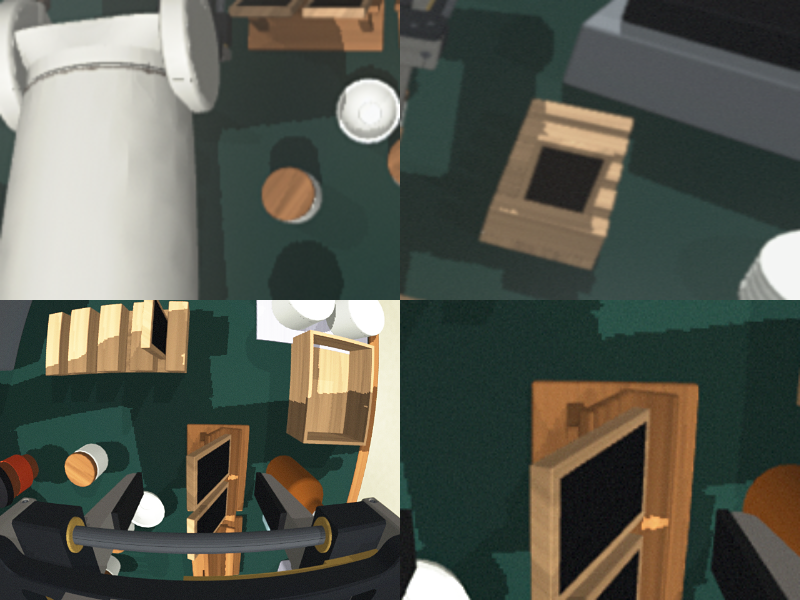

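Board2 stands in slot 3 (scene panel). For board0, the left robot-side top corner is at wrist pixel (298,249).

```bash
python3 - <<'E'
from h import *
import pickle
d,s,t=pickle.load(open('p2.pkl','rb'))
print(wonz(d,298,249,141.7),wonz(d,311.8,250,145.9),d['st']['tcp_pos'])
I=d['img'];cv2.imwrite('pics/w5.png',cv2.resize(I[220:380,270:430],(640,640))[:600])
# board in slot3 : top-edge from wrist, at z=132
for p in((155-6,328),(155+0,354)): print(p)
E
```

```text
[619.4281171  219.45020226 141.7       ] [628.24438512 220.32883343 145.9       ] [632.73882292 214.92876558 210.18858846]
(149, 328)
(155, 354)
```

View pics/w5.png

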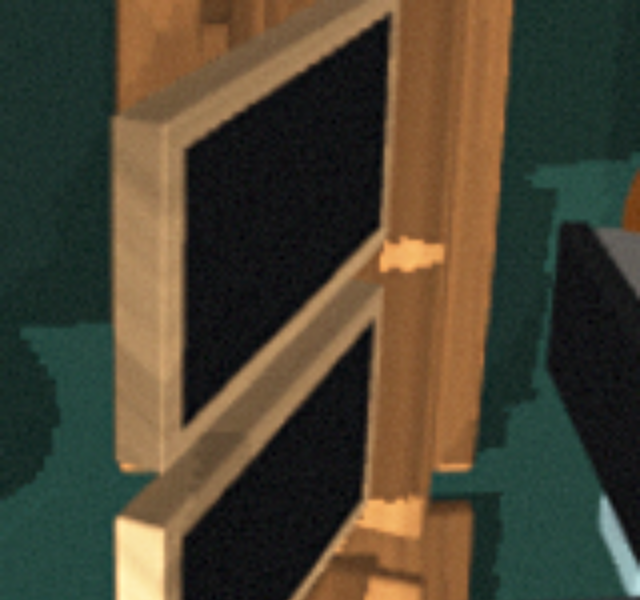

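In w5, board0's top edge runs from (298,249) to (299,337), and board1's left corner is at (299,349).

```bash
python3 - <<'E'
from h import *
import pickle
d,s,t=pickle.load(open('p2.pkl','rb'))
for p in((298,249.5),(299.2,337),(299.2,348.8)):print(wonz(d,*p,141.7).round(1))
E
```

```text
[619.4 219.1 141.7]
[620.3 154.7 141.7]
[620.3 144.7 141.7]
```

{"method": "apply_moves", "body": {
  "rows": [0,-0.1,-0.05,-0.003,0,-0.2,-0.1,-0.005,0,-0.35,-0.2,-0.005,0,-0.35,-0.3,-0.005,0,-0.35,-0.45,-0.005,0,-0.35,-0.6,-0.005,0,-0.35,-0.75,-0.005,0,-0.35,-0.9,-0.005,0,-0.35,-1,-0.005,0,-0.35,-1,-0.005]
}}

```text
time: 34.65
tcp_pos: [632.0, 186.9, 129.2]
tcp_rot: [[-0.012, 1.0, -0.002], [1.0, 0.012, -0.0], [-0.0, -0.002, -1.0]]
wrist_force: [0.4, 0.1, 0.3]
opening: 91.9
finger_force: 0.0
```

{"method": "apply_moves", "body": {
  "rows": [0,0,-0.06,0,0,0,-0.125,0,0,0,-0.125,0,0,0,-0.125,0,0,0,-0.125,0,0,0,-0.125,0,0,0,-0.125,0,0,0,-0.125,0,0,0,-0.125,0,0,0,-0.125,0],
  "fingers": 0,
  "newtons": 6
}}

```text
time: 35.9
tcp_pos: [633.5, 186.9, 120.9]
tcp_rot: [[-0.012, 1.0, 0.003], [1.0, 0.012, 0.0], [0.0, 0.003, -1.0]]
wrist_force: [4.5, 0.8, 1.6]
opening: 26.4
finger_force: 5.4
```

{"method": "apply_moves", "body": {
  "rows": [-0.02,0,0.04,0,-0.04,0,0.08,0,-0.06,0,0.13,0,-0.08,0,0.19,0,-0.1,0,0.25,0,-0.1,0,0.35,0,-0.1,0,0.45,0,-0.1,0,0.55,0,-0.1,0,0.65,0,-0.1,0,0.75,0]
}}

```text
time: 37.15
tcp_pos: [624.5, 186.9, 180.7]
tcp_rot: [[-0.012, 1.0, -0.0], [1.0, 0.012, -0.0], [-0.0, -0.0, -1.0]]
wrist_force: [2.2, -0.4, -1.0]
opening: 19.3
finger_force: 5.4
```

{"method": "apply_moves", "body": {
  "rows": [0,0,0.1,0,0,0,0.2,0,0,0,0.3,0,0,0,0.4,0,0,0,0.5,0,0,0,0.6,0,0,0,0.7,0,0,0,0.8,0,0,0,0.8,0,0,0,0.8,0],
  "newtons": 15
}}

```text
time: 38.4
tcp_pos: [624.4, 186.9, 243.9]
tcp_rot: [[-0.012, 1.0, -0.0], [1.0, 0.012, -0.0], [-0.0, -0.0, -1.0]]
wrist_force: [0.9, 0.2, -1.4]
opening: 10.1
finger_force: 15.0
```

{"method": "apply_moves", "body": {
  "rows": [-0.1,0,0,0,-0.2,0,0,0,-0.3,0,0,0,-0.4,0,0,0,-0.5,0,0,-0.005,-0.6,0,0,-0.01,-0.7,0,0,-0.015,-0.8,0,0,-0.02,-0.92,0,0,-0.022,-0.92,0,0,-0.022]
}}

```text
time: 39.65
tcp_pos: [550.4, 187.0, 244.3]
tcp_rot: [[0.032, 0.999, 0.0], [0.999, -0.032, 0.0], [0.0, 0.0, -1.0]]
wrist_force: [0.1, 0.1, -0.7]
opening: 9.9
finger_force: 15.0
```

{"method": "apply_moves", "body": {
  "rows": [-0.1,0,0,0,-0.2,0,0,0,-0.3,0.02,0,0,-0.4,0.04,0,0,-0.5,0.07,0,0,-0.6,0.1,0,0,-0.7,0.13,0,0,-0.8,0.16,0,0,-0.92,0.2,0,0,-0.92,0.2,0,0]
}}

```text
time: 40.9
tcp_pos: [476.8, 203.2, 244.2]
tcp_rot: [[0.031, 1.0, 0.0], [1.0, -0.031, 0.0], [0.0, 0.0, -1.0]]
wrist_force: [0.0, -0.2, -0.9]
opening: 10.0
finger_force: 15.0
```

{"method": "apply_moves", "body": {
  "rows": [0,0.1,0,0,0,0.2,0,0,0,0.3,0,0,0,0.4,0,0,0,0.5,0,0,0,0.6,0,0,0,0.7,0,0,0,0.8,0,0,0,0.9,0,0,0,1,0,0]
}}

```text
time: 42.15
tcp_pos: [477.3, 283.4, 244.2]
tcp_rot: [[0.032, 0.999, -0.0], [0.999, -0.032, 0.0], [0.0, -0.0, -1.0]]
wrist_force: [0.2, 0.1, -0.6]
opening: 9.8
finger_force: 15.0
```

{"method": "apply_moves", "body": {
  "rows": [0,0.1,0,0,0,0.2,0,0,0,0.3,0,0,0,0.4,-0.05,0,0,0.5,-0.15,0,0,0.6,-0.3,0,0,0.7,-0.4,0,0,0.85,-0.6,0,0,0.99,-0.8,0,0,0.99,-0.85,0]
}}

```text
time: 43.4
tcp_pos: [476.3, 362.4, 174.0]
tcp_rot: [[0.031, 1.0, -0.003], [1.0, -0.031, -0.001], [-0.001, -0.003, -1.0]]
wrist_force: [-0.2, 1.1, -0.4]
opening: 9.9
finger_force: 15.0
```

```bash
python3 - <<'E'
from h import *
import pickle
d=snap('wrist'); pickle.dump(d,open('p3.pkl','wb'));print(d['st']['tcp_pos'])
cv2.imwrite('pics/p3.png',cv2.resize(d['img'][120:345,170:470],(800,600)))
E
```

```text
[476.25169439 362.40479127 174.03882376]
```

View pics/p3.png

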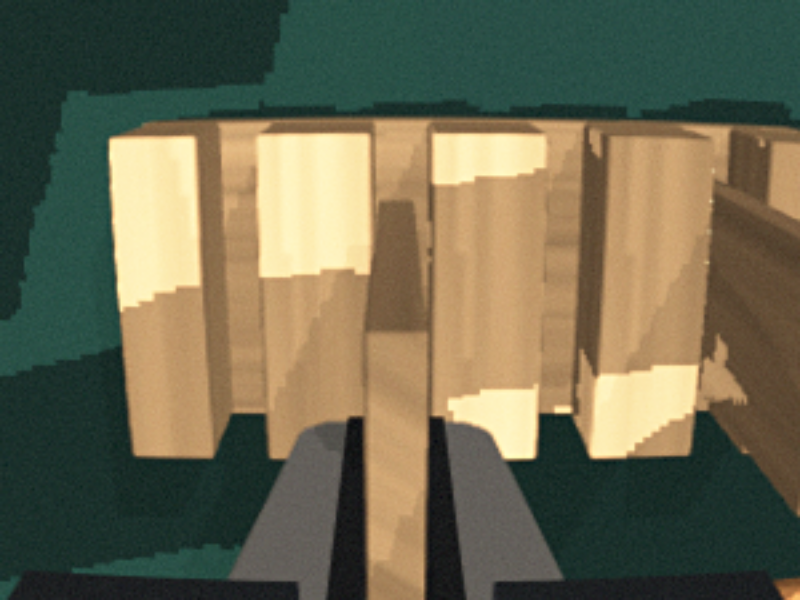

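The board's lower end (378–416) sits about 1 mm towards the robot in slot 1 (372–430), so I nudge it +1 mm in x and lower it.

{"method": "apply_moves", "body": {
  "rows": [0.012,0,-0.03,0,0.012,0,-0.1,0,0.012,0,-0.17,0,0.012,0,-0.24,0,0.012,0,-0.3,0,0.012,0,-0.36,0,0.012,0,-0.42,0,0.012,0,-0.48,0,0.012,0,-0.54,0,0.012,0,-0.6,0]
}}

```text
time: 44.7
tcp_pos: [478.3, 362.1, 127.9]
tcp_rot: [[0.032, 0.999, 0.0], [0.999, -0.032, 0.0], [0.0, 0.0, -1.0]]
wrist_force: [0.6, 0.2, -1.4]
opening: 9.7
finger_force: 15.0
```

{"method": "apply_moves", "body": {
  "rows": [0,0,-0.02,0,0,0,-0.03,0,0,0,-0.04,0,0,0,-0.05,0,0,0,-0.06,0,0,0,-0.07,0,0,0,-0.08,0,0,0,-0.09,0,0,0,-0.1,0,0,0,-0.1,0]
}}

```text
time: 45.95
tcp_pos: [478.3, 362.0, 120.1]
tcp_rot: [[0.032, 0.999, -0.0], [0.999, -0.032, -0.0], [-0.0, -0.0, -1.0]]
wrist_force: [-0.1, -0.3, -0.9]
opening: 9.8
finger_force: 15.0
```

{"method": "apply_moves", "body": {
  "rows": [0,0,-0.01,0,0,0,-0.02,0,0,0,-0.03,0,0,0,-0.03,0,0,0,-0.03,0,0,0,-0.03,0,0,0,-0.03,0,0,0,-0.03,0,0,0,-0.03,0,0,0,-0.03,0]
}}

```text
time: 47.2
tcp_pos: [478.6, 362.4, 119.0]
tcp_rot: [[0.032, 0.999, 0.001], [0.999, -0.032, 0.001], [0.001, 0.001, -1.0]]
wrist_force: [-2.6, -1.2, 5.2]
opening: 10.2
finger_force: 15.0
```

{"method": "apply_moves", "body": {
  "rows": [0,0,0,0,0,0,0,0,0,0,0,0,0,0,0,0,0,0,0.1,0,0,0,0.25,0,0,0,0.45,0,0,0,0.65,0,0,0,0.85,0,0,0,1,0],
  "fingers": 0.35
}}

```text
time: 48.45
tcp_pos: [478.6, 362.3, 199.4]
tcp_rot: [[0.032, 0.999, 0.001], [0.999, -0.032, 0.001], [0.001, 0.001, -1.0]]
wrist_force: [0.3, 0.5, 0.8]
opening: 31.9
finger_force: 0.0
```

{"method": "apply_moves", "body": {
  "rows": [0,-0.1,0.1,0.003,0,-0.2,0.15,0.006,0,-0.3,0.15,0.01,0,-0.4,0.15,0.013,0.05,-0.5,0.15,0.016,0.1,-0.6,0.15,0.02,0.15,-0.7,0.15,0.02,0.2,-0.8,0.15,0.022,0.25,-0.9,0.15,0.022,0.3,-1,0.15,0.022],
  "fingers": 1
}}

```text
time: 49.7
tcp_pos: [502.6, 281.5, 209.8]
tcp_rot: [[-0.012, 1.0, -0.0], [1.0, 0.012, 0.0], [0.0, -0.0, -1.0]]
wrist_force: [0.6, -1.2, 0.0]
opening: 91.8
finger_force: 0.0
```

{"method": "apply_moves", "body": {
  "rows": [0.1,-0.1,0,0,0.2,-0.2,0,0,0.3,-0.3,0,0,0.4,-0.4,0,0,0.5,-0.5,0,0,0.6,-0.6,0,0,0.7,-0.7,0,0,0.8,-0.8,0,0,0.9,-0.9,0,0,0.9,-1,0,0]
}}

```text
time: 50.95
tcp_pos: [574.8, 201.4, 209.7]
tcp_rot: [[-0.012, 1.0, 0.0], [1.0, 0.012, -0.0], [-0.0, 0.0, -1.0]]
wrist_force: [-0.4, -0.0, -0.2]
opening: 91.8
finger_force: 0.0
```

{"method": "apply_moves", "body": {
  "rows": [0.1,-0.1,0,0,0.2,-0.2,0,0,0.3,-0.3,0,0,0.4,-0.4,0,0,0.5,-0.5,0,0,0.6,-0.6,0,0,0.7,-0.7,0,0,0.74,-0.8,0,0,0.74,-0.8,0,0,0.74,-0.8,0,0]
}}

```text
time: 52.2
tcp_pos: [633.4, 138.3, 209.8]
tcp_rot: [[-0.012, 1.0, -0.0], [1.0, 0.012, 0.0], [0.0, -0.0, -1.0]]
wrist_force: [0.1, 0.2, 0.5]
opening: 91.8
finger_force: 0.0
```

```bash
python3 - <<'E'
from h import *
import pickle
d=snap('wrist'); t=snap('top');pickle.dump((d,t),open('p4.pkl','wb'));print(d['st']['tcp_pos'])
C=np.zeros((600,800,3),np.uint8);C[:480,:600]=cv2.resize(d['img'][90:390,130:505],(600,480));cv2.imwrite('pics/p4.png',C[:480,:600])
E
```

```text
[633.350856   138.25394956 209.82589033]
```

View pics/p4.png

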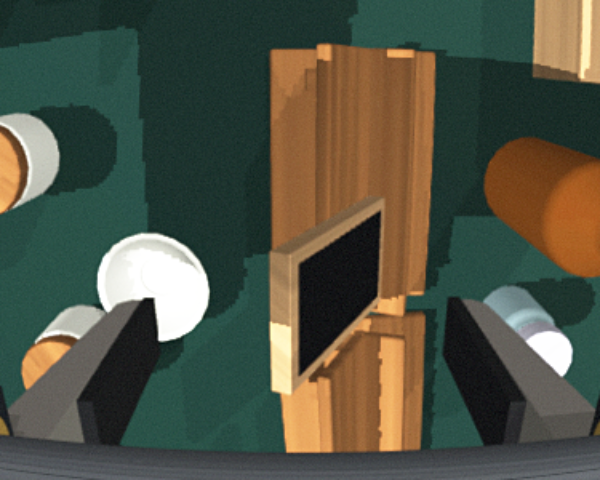

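p4 shows board1's top edge running (299,248)–(300,334) in the wrist image, in the same place relative to the tool as board0 was. The grasp can be the same, 27 mm to the right.

{"method": "apply_moves", "body": {
  "rows": [0,-0.1,-0.05,0,0,-0.2,-0.1,0,0,-0.34,-0.2,0,0,-0.34,-0.3,0,0,-0.34,-0.45,0,0,-0.34,-0.6,0,0,-0.34,-0.75,0,0,-0.34,-0.9,0,0,-0.34,-1,0,0,-0.34,-1,0]
}}

```text
time: 53.55
tcp_pos: [633.0, 110.9, 128.9]
tcp_rot: [[-0.012, 1.0, -0.002], [1.0, 0.012, 0.0], [0.0, -0.002, -1.0]]
wrist_force: [-0.3, -0.6, 0.2]
opening: 92.0
finger_force: 0.0
```

{"method": "apply_moves", "body": {
  "rows": [0,0,-0.06,0,0,0,-0.125,0,0,0,-0.125,0,0,0,-0.125,0,0,0,-0.125,0,0,0,-0.125,0,0,0,-0.125,0,0,0,-0.125,0,0,0,-0.125,0,0,0,-0.125,0],
  "fingers": 0,
  "newtons": 6
}}

```text
time: 54.8
tcp_pos: [634.5, 110.9, 120.5]
tcp_rot: [[-0.012, 1.0, 0.003], [1.0, 0.012, 0.0], [0.0, 0.003, -1.0]]
wrist_force: [4.8, -0.8, 1.3]
opening: 26.2
finger_force: 5.4
```

{"method": "apply_moves", "body": {
  "rows": [-0.02,0,0.04,0,-0.04,0,0.08,0,-0.06,0,0.13,0,-0.08,0,0.19,0,-0.1,0,0.25,0,-0.1,0,0.35,0,-0.1,0,0.45,0,-0.1,0,0.55,0,-0.1,0,0.65,0,-0.1,0,0.75,0]
}}

```text
time: 56.05
tcp_pos: [625.4, 110.9, 180.4]
tcp_rot: [[-0.012, 1.0, -0.0], [1.0, 0.012, 0.0], [0.0, -0.0, -1.0]]
wrist_force: [1.6, -0.4, -1.7]
opening: 19.1
finger_force: 5.4
```

{"method": "apply_moves", "body": {
  "rows": [0,0,0.1,0,0,0,0.2,0,0,0,0.3,0,0,0,0.4,0,0,0,0.5,0,0,0,0.6,0,0,0,0.7,0,0,0,0.8,0,0,0,0.8,0,0,0,0.8,0],
  "newtons": 15
}}

```text
time: 57.3
tcp_pos: [625.4, 110.9, 243.5]
tcp_rot: [[-0.012, 1.0, -0.0], [1.0, 0.012, -0.0], [-0.0, -0.0, -1.0]]
wrist_force: [-0.6, -0.2, -0.5]
opening: 9.7
finger_force: 15.0
```

{"method": "apply_moves", "body": {
  "rows": [-0.1,0.06,0,0,-0.2,0.12,0,0,-0.3,0.19,0,0,-0.4,0.25,0,0,-0.5,0.31,0,-0.005,-0.6,0.38,0,-0.01,-0.7,0.44,0,-0.015,-0.8,0.5,0,-0.02,-0.9,0.56,0,-0.022,-1,0.62,0,-0.022]
}}

```text
time: 58.55
tcp_pos: [545.0, 160.8, 243.8]
tcp_rot: [[0.032, 0.999, 0.0], [0.999, -0.032, -0.0], [-0.0, 0.0, -1.0]]
wrist_force: [-0.3, 0.5, 0.0]
opening: 10.1
finger_force: 15.0
```

{"method": "apply_moves", "body": {
  "rows": [-0.1,0.07,0,0,-0.2,0.15,0,0,-0.3,0.22,0,0,-0.4,0.3,0,0,-0.5,0.38,0,0,-0.6,0.45,0,0,-0.7,0.52,0,0,-0.8,0.6,0,0,-0.9,0.68,0,0,-1,0.75,0,0]
}}

```text
time: 59.8
tcp_pos: [465.0, 220.9, 243.8]
tcp_rot: [[0.032, 0.999, 0.0], [0.999, -0.032, 0.0], [0.0, 0.0, -1.0]]
wrist_force: [0.1, 0.4, 0.1]
opening: 10.0
finger_force: 15.0
```

{"method": "apply_moves", "body": {
  "rows": [-0.05,0.1,0,0,-0.1,0.2,0,0,-0.15,0.3,0,0,-0.2,0.4,0,0,-0.25,0.5,0,0,-0.3,0.6,0,0,-0.35,0.7,0,0,-0.4,0.8,0,0,-0.46,0.9,0,0,-0.46,1,0,0]
}}

```text
time: 61.05
tcp_pos: [428.4, 301.0, 243.8]
tcp_rot: [[0.032, 0.999, 0.0], [0.999, -0.032, 0.0], [0.0, 0.0, -1.0]]
wrist_force: [-0.4, -0.4, -0.3]
opening: 10.0
finger_force: 15.0
```

{"method": "apply_moves", "body": {
  "rows": [0,0.1,0,0,0,0.2,0,0,0,0.3,0,0,0,0.4,-0.05,0,0,0.5,-0.15,0,0,0.6,-0.3,0,0,0.7,-0.4,0,0,0.79,-0.6,0,0,0.79,-0.8,0,0,0.79,-0.85,0]
}}

```text
time: 62.3
tcp_pos: [427.7, 363.0, 173.7]
tcp_rot: [[0.032, 0.999, -0.003], [0.999, -0.032, -0.002], [-0.002, -0.003, -1.0]]
wrist_force: [0.3, -0.2, -1.6]
opening: 9.6
finger_force: 15.0
```

```bash
python3 - <<'E'
from h import *
import pickle
d=snap('wrist'); pickle.dump(d,open('p5.pkl','wb'));print(d['st']['tcp_pos'])
cv2.imwrite('pics/p5.png',cv2.resize(d['img'][120:345,170:470],(800,600)))
E
```

```text
[427.71445657 363.03125402 173.68454622]
```

View pics/p5.png

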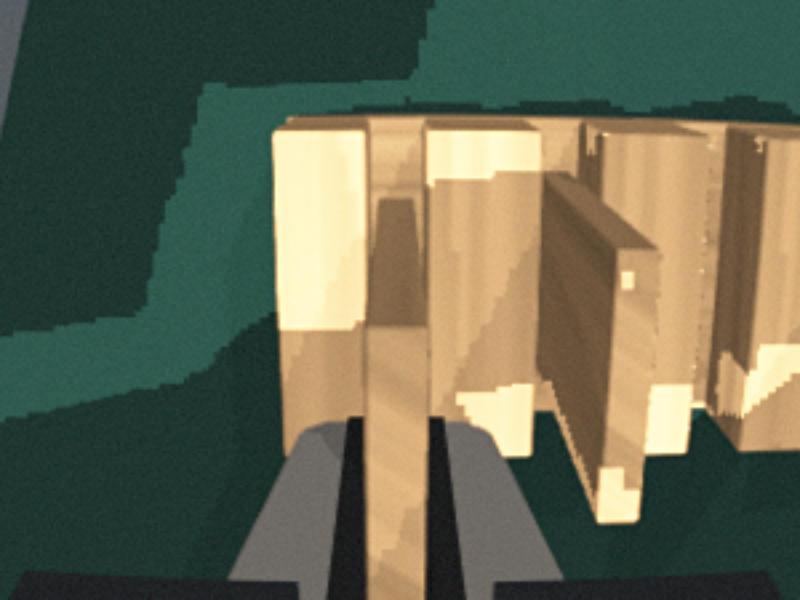

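The board's lower end (376–416) is centred in slot 0 (366–426), and board0 stands square in slot 1. I lower and release.

{"method": "apply_moves", "body": {
  "rows": [0,0,-0.03,0,0,0,-0.1,0,0,0,-0.17,0,0,0,-0.24,0,0,0,-0.3,0,0,0,-0.36,0,0,0,-0.42,0,0,0,-0.48,0,0,0,-0.54,0,0,0,-0.6,0]
}}

```text
time: 63.6
tcp_pos: [428.7, 363.7, 127.5]
tcp_rot: [[0.032, 0.999, 0.0], [0.999, -0.032, 0.0], [0.0, 0.0, -1.0]]
wrist_force: [0.1, -0.3, -0.9]
opening: 9.9
finger_force: 15.0
```

{"method": "apply_moves", "body": {
  "rows": [0,0,-0.02,0,0,0,-0.04,0,0,0,-0.06,0,0,0,-0.07,0,0,0,-0.08,0,0,0,-0.09,0,0,0,-0.1,0,0,0,-0.11,0,0,0,-0.12,0,0,0,-0.12,0]
}}

```text
time: 64.85
tcp_pos: [428.9, 363.9, 118.9]
tcp_rot: [[0.032, 0.999, 0.0], [0.999, -0.032, 0.0], [0.0, 0.0, -1.0]]
wrist_force: [-1.1, -0.4, 5.7]
opening: 9.7
finger_force: 15.0
```

{"method": "apply_moves", "body": {
  "rows": [0,0,0,0,0,0,0,0,0,0,0,0,0,0,0,0,0,0,0.1,0,0,0,0.25,0,0,0,0.45,0,0,0,0.65,0,0,0,0.85,0,0,0,1,0],
  "fingers": 0.35
}}

```text
time: 66.1
tcp_pos: [429.0, 363.8, 199.7]
tcp_rot: [[0.032, 0.999, 0.001], [0.999, -0.032, 0.001], [0.001, 0.001, -1.0]]
wrist_force: [0.6, -0.1, -0.7]
opening: 31.8
finger_force: 0.0
```

{"method": "apply_moves", "body": {
  "rows": [0,-0.1,0,0,0,-0.2,0,0,0,-0.3,0,0,0,-0.4,0,0,0,-0.5,0,0,0,-0.6,0,0,0,-0.7,0,0,0,-0.8,0,0,0,-0.9,0,0,0,-1,0,0],
  "fingers": 1
}}

```text
time: 67.35
tcp_pos: [428.7, 283.1, 198.2]
tcp_rot: [[0.032, 0.999, 0.0], [0.999, -0.032, -0.0], [-0.0, 0.0, -1.0]]
wrist_force: [-0.2, 0.2, -0.3]
opening: 91.9
finger_force: 0.0
```

{"method": "apply_moves", "body": {
  "rows": [0,-0.1,0,0,0,-0.2,0,0,0,-0.3,0,0,0,-0.4,0,0,0,-0.5,0,0,0,-0.6,0,0,0,-0.7,0,0,0,-0.8,0,0,0,-0.8,0,0,0,-0.8,0,0]
}}

```text
time: 68.6
tcp_pos: [428.7, 219.7, 198.2]
tcp_rot: [[0.032, 0.999, 0.0], [0.999, -0.032, 0.0], [0.0, 0.0, -1.0]]
wrist_force: [-0.2, 0.2, 0.1]
opening: 92.0
finger_force: 0.0
```

```bash
python3 - <<'E'
from h import *
import pickle
d=snap('wrist'); t=snap('top');s=snap('scene');pickle.dump((d,t,s),open('p6.pkl','wb'));print(d['st']['tcp_pos'])
C=np.zeros((600,800,3),np.uint8);C[:300,:400]=cv2.resize(d['img'],(400,300));C[:300,400:]=cv2.resize(t['img'][210:390,170:410],(400,300));C[300:,:400]=cv2.resize(s['img'][170:350,440:640],(400,300));C[300:,400:]=cv2.resize(s['img'][170:290,290:450],(400,300))
cv2.imwrite('pics/p6.png',C)
E
```

```text
[428.74050614 219.71261157 198.23465946]
```

View pics/p6.png

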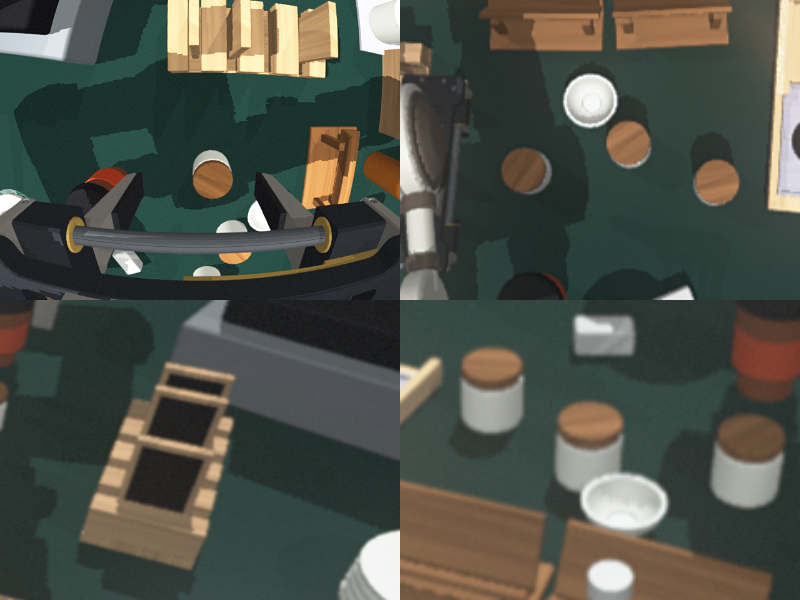

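All three boards stand in slots 0, 1 and 3 with the slate side right way up, and the jars appear at their first positions. That was my 15th picture, one over the limit of 14, so I work from numbers only from here.

```bash
cat >> h.py <<'E'
def lids(img,box,amin=250):
    H=cv2.cvtColor(img,cv2.COLOR_BGR2HSV);m=cv2.inRange(H,(4,80,45),(22,255,255))
    m=cv2.morphologyEx(m,cv2.MORPH_OPEN,np.ones((3,3)));x0,y0,x1,y1=box;k=np.zeros_like(m);k[y0:y1,x0:x1]=m[y0:y1,x0:x1]
    return [cv2.fitEllipse(cv2.convexHull(c)) for c in cv2.findContours(k,cv2.RETR_EXTERNAL,cv2.CHAIN_APPROX_NONE)[0] if cv2.contourArea(c)>amin]
def topjars(t,box=(215,275,395,345)):
    return [(onz(t,*e[0],60).round(1),np.round(e[1],1)) for e in lids(t['img'],box)]
E
python3 - <<'E'
from h import *
import pickle
d,t,s=pickle.load(open('p6.pkl','rb'))
for j in topjars(t):print(*j)
for e in lids(d['img'],(280,200,400,330)): print('w',np.round(e[:2],1).tolist(),wonz(d,*e[0],60).round(1))
# empties: jar side+lid two-view height from scene
for e in lids(s['img'],(300,185,450,250),60): print('s',np.round(e[:2],1).tolist(),onz(s,*e[0],56).round(1))
E
```

```text
[434.1 -82.3  60. ] [26.  26.9]
[444.5 165.6  60. ] [25.7 26.6]
[481.8  32.7  60. ] [26.  26.4]
w [[340.0, 287.0], [62.1, 64.8]] [445.6 167.2  60. ]
s [[430.1, 224.7], [18.1, 26.8]] [451.9 167.6  56. ]
s [[365.5, 219.2], [18.1, 25.6]] [487.9  34.4  56. ]
s [[326.3, 196.5], [16.4, 24.2]] [439.6 -80.5  56. ]
s [[436.0, 192.8], [28.6, 35.7]] [324. 148.  56.]
```

{"method": "apply_moves", "body": {
  "rows": [0.05,-0.15,0,0,0.1,-0.3,0,0,0.15,-0.45,0,0,0.207,-0.665,-0.1,0,0.207,-0.665,-0.25,0,0.207,-0.665,-0.4,0,0.207,-0.665,-0.6,0,0.207,-0.665,-0.8,0,0.207,-0.665,-0.97,0,0.207,-0.665,-0.97,0]
}}

```text
time: 70.0
tcp_pos: [444.2, 166.5, 119.1]
tcp_rot: [[0.032, 0.999, -0.003], [0.999, -0.032, -0.0], [-0.0, -0.003, -1.0]]
wrist_force: [0.9, 0.6, -0.4]
opening: 91.7
finger_force: 0.0
```

{"method": "apply_moves", "body": {
  "rows": [0,0,-0.12,0,0,0,-0.24,0,0,0,-0.36,0,0,0,-0.48,0,0,0,-0.6,0,0,0,-0.72,0,0,0,-0.84,0,0,0,-0.97,0,0,0,-0.97,0,0,0,-0.97,0]
}}

```text
time: 71.25
tcp_pos: [445.5, 166.5, 43.2]
tcp_rot: [[0.032, 0.999, 0.0], [0.999, -0.032, 0.0], [0.0, 0.0, -1.0]]
wrist_force: [0.3, -1.1, 0.3]
opening: 92.0
finger_force: 0.0
```

{"method": "apply_moves", "body": {
  "rows": [0,0,0,0,0,0,0,0,0,0,0,0,0,0,0,0,0,0,0,0,0,0,0,0,0,0,0,0,0,0,0,0,0,0,0,0,0,0,0,0],
  "fingers": 0,
  "newtons": 25
}}

```text
time: 72.5
tcp_pos: [445.6, 166.5, 43.2]
tcp_rot: [[0.032, 0.999, 0.001], [0.999, -0.032, 0.0], [0.0, 0.001, -1.0]]
wrist_force: [2.4, -0.5, 2.3]
opening: 57.1
finger_force: 25.0
```

{"method": "apply_moves", "body": {
  "rows": [0,0,0.1,0,0,0,0.2,0,0,0,0.3,0,0,0,0.4,0,0,0,0.5,0,0,0,0.6,0,0,0,0.7,0,0,0,0.8,0,0,0,0.9,0,0,0,1,0]
}}

```text
time: 73.75
tcp_pos: [445.3, 166.5, 123.5]
tcp_rot: [[0.032, 0.999, 0.0], [0.999, -0.032, -0.0], [-0.0, 0.0, -1.0]]
wrist_force: [-0.1, 0.4, -2.1]
opening: 57.4
finger_force: 25.0
```

```bash
python3 - <<'E'
from h import *
import pickle
d=pickle.load(open('w1.pkl','rb'))
print(wonz(d,242,339,11).round(1),wonz(d,241,430,11).round(1))
E
```

```text
[ 495.7 -217.9   11. ] [ 482.9 -374.    11. ]
```

{"method": "apply_moves", "body": {
  "rows": [0,-0.1,0,0,0.01,-0.2,0,0,0.02,-0.3,0,0,0.03,-0.4,0,0,0.03,-0.5,0,-0.005,0.04,-0.6,0,-0.01,0.05,-0.7,0,-0.015,0.06,-0.8,0,-0.019,0.063,-0.9,0,-0.019,0.063,-0.966,0,-0.019]
}}

```text
time: 75.0
tcp_pos: [450.3, 88.7, 123.0]
tcp_rot: [[0.07, 0.998, -0.0], [0.998, -0.07, -0.0], [-0.0, -0.0, -1.0]]
wrist_force: [-0.9, 0.4, -2.6]
opening: 57.7
finger_force: 25.0
```

{"method": "apply_moves", "body": {
  "rows": [0,-0.1,0,0,0.01,-0.2,0,0,0.02,-0.3,0,0,0.03,-0.4,0,0,0.03,-0.5,0,0,0.04,-0.6,0,0,0.05,-0.7,0,0,0.06,-0.8,0,0,0.063,-0.9,0,0,0.063,-0.966,0,0]
}}

```text
time: 76.25
tcp_pos: [455.4, 11.4, 123.0]
tcp_rot: [[0.07, 0.998, -0.0], [0.998, -0.07, -0.0], [-0.0, -0.0, -1.0]]
wrist_force: [0.3, -1.2, -2.4]
opening: 57.6
finger_force: 25.0
```

{"method": "apply_moves", "body": {
  "rows": [0,-0.1,0,0,0.01,-0.2,0,0,0.02,-0.3,0,0,0.03,-0.4,0,0,0.03,-0.5,0,0,0.04,-0.6,0,0,0.05,-0.7,0,0,0.06,-0.8,0,0,0.063,-0.9,0,0,0.063,-0.966,0,0]
}}

```text
time: 77.5
tcp_pos: [460.4, -65.9, 123.0]
tcp_rot: [[0.07, 0.998, -0.0], [0.998, -0.07, 0.0], [0.0, -0.0, -1.0]]
wrist_force: [-0.3, -0.0, -2.2]
opening: 57.6
finger_force: 25.0
```

{"method": "apply_moves", "body": {
  "rows": [0,-0.1,0,0,0.01,-0.2,0,0,0.02,-0.3,0,0,0.03,-0.4,0,0,0.03,-0.5,0,0,0.04,-0.6,0,0,0.05,-0.7,0,0,0.06,-0.8,0,0,0.063,-0.9,0,0,0.063,-0.966,0,0]
}}

```text
time: 78.75
tcp_pos: [465.5, -143.2, 123.0]
tcp_rot: [[0.07, 0.998, 0.0], [0.998, -0.07, -0.0], [-0.0, 0.0, -1.0]]
wrist_force: [-1.3, -0.7, -2.2]
opening: 57.6
finger_force: 25.0
```

{"method": "apply_moves", "body": {
  "rows": [0,-0.1,0,0,0.01,-0.2,0,0,0.02,-0.3,0,0,0.03,-0.4,0,0,0.03,-0.5,0,0,0.04,-0.6,0,0,0.05,-0.7,0,0,0.06,-0.8,0,0,0.063,-0.9,0,0,0.063,-0.966,0,0]
}}

```text
time: 80.0
tcp_pos: [470.5, -220.5, 123.0]
tcp_rot: [[0.07, 0.998, -0.0], [0.998, -0.07, -0.0], [-0.0, -0.0, -1.0]]
wrist_force: [-0.3, 0.2, -1.7]
opening: 57.2
finger_force: 25.0
```

{"method": "apply_moves", "body": {
  "rows": [0,-0.1,0,0,0.01,-0.2,0,0,0.02,-0.3,0,0,0.03,-0.4,0,0,0.03,-0.5,0,0,0.04,-0.6,0,0,0.05,-0.7,0,0,0.06,-0.8,0,0,0.063,-0.9,0,0,0.063,-0.966,0,0]
}}

```text
time: 81.25
tcp_pos: [475.5, -297.8, 123.0]
tcp_rot: [[0.07, 0.998, 0.0], [0.998, -0.07, -0.0], [-0.0, 0.0, -1.0]]
wrist_force: [-0.7, 0.5, -1.4]
opening: 57.6
finger_force: 25.0
```

```bash
cat >> h.py <<'E'
def mats(img,box,amin=300):
    g=img.max(2); x0,y0,x1,y1=box; k=np.zeros_like(g); k[y0:y1,x0:x1]=(g[y0:y1,x0:x1]<75)*255
    k=cv2.morphologyEx(k,cv2.MORPH_OPEN,np.ones((3,3)))
    return [cv2.fitEllipse(c) for c in cv2.findContours(k,cv2.RETR_EXTERNAL,cv2.CHAIN_APPROX_NONE)[0] if cv2.contourArea(c)>amin]
E
python3 - <<'E'
from h import *
import pickle
d=snap('wrist');t=snap('top');pickle.dump((d,t),open('p7.pkl','wb'));print(d['st']['tcp_pos'])
for e in mats(d['img'],(0,0,640,470),600): print(np.round(e[:2],1).tolist(),wonz(d,*e[0],11).round(1))
for j in topjars(t):print(*j)
t0=pickle.load(open('ts.pkl','rb'))[0]
for e in mats(t0['img'],(400,275,512,318),150): print('top',np.round(e[:2],1).tolist(),onz(t0,*e[0],11).round(1))
E
```

```text
[ 475.51945878 -297.75623857  123.01697579]
[[325.5, 232.3], [549.0, 747.8]] [ 481.1 -294.2   11. ]
[434.1 -82.3  60. ] [26.  26.9]
[481.6  32.5  60. ] [25.7 26.4]
top [[415.5, 296.4], [16.9, 29.2]] [ 487.5 -209.3   11. ]
```

{"method": "apply_moves", "body": {
  "rows": [0.01,-0.1,0,0,0.02,-0.2,0,0,0.03,-0.3,0,0,0.04,-0.4,0,0,0.05,-0.5,0,0,0.06,-0.6,0,0,0.07,-0.7,0,0,0.08,-0.8,0,0,0.088,-0.9,0,0,0.088,-0.954,0,0]
}}

```text
time: 82.6
tcp_pos: [482.6, -374.1, 123.0]
tcp_rot: [[0.07, 0.998, 0.0], [0.998, -0.07, -0.0], [-0.0, 0.0, -1.0]]
wrist_force: [-0.1, -0.1, -1.6]
opening: 57.4
finger_force: 25.0
```

{"method": "apply_moves", "body": {
  "rows": [0,0,-0.1,0,0,0,-0.2,0,0,0,-0.3,0,0,0,-0.4,0,0,0,-0.5,0,0,0,-0.6,0,0,0,-0.7,0,0,0,-0.77,0,0,0,-0.8,0,0,0,-0.82,0]
}}

```text
time: 83.85
tcp_pos: [482.6, -373.6, 57.4]
tcp_rot: [[0.07, 0.998, 0.0], [0.998, -0.07, -0.0], [-0.0, 0.0, -1.0]]
wrist_force: [-0.3, 1.0, -2.1]
opening: 57.8
finger_force: 25.0
```

{"method": "apply_moves", "body": {
  "rows": [0,0,-0.01,0,0,0,-0.015,0,0,0,-0.02,0,0,0,-0.025,0,0,0,-0.03,0,0,0,-0.03,0,0,0,-0.03,0,0,0,-0.03,0,0,0,-0.03,0,0,0,-0.03,0]
}}

```text
time: 85.1
tcp_pos: [482.5, -373.6, 55.0]
tcp_rot: [[0.07, 0.998, -0.0], [0.998, -0.07, -0.0], [-0.0, 0.0, -1.0]]
wrist_force: [-0.2, 0.5, -1.3]
opening: 57.6
finger_force: 25.0
```

{"method": "apply_moves", "body": {
  "rows": [0,0,-0.01,0,0,0,-0.01,0,0,0,-0.01,0,0,0,-0.01,0,0,0,-0.01,0,0,0,-0.01,0,0,0,0.1,0,0,0,0.3,0,0,0,0.55,0,0,0,0.8,0],
  "fingers": 0.76
}}

```text
time: 86.35
tcp_pos: [482.9, -373.9, 121.3]
tcp_rot: [[0.07, 0.998, 0.001], [0.998, -0.07, -0.001], [-0.001, 0.001, -1.0]]
wrist_force: [0.5, -0.1, -0.8]
opening: 70.1
finger_force: 0.0
```

{"method": "apply_moves", "body": {
  "rows": [0,0.05,0.1,0,0,0.1,0.1,0,0,0.2,0.1,0,0,0.3,0.1,0,0,0.4,0.1,0,0,0.5,0.1,0,0,0.65,0.1,0,0,0.8,0.1,0,0,0.9,0.1,0,0,1,0.1,0],
  "fingers": 1
}}

```text
time: 87.6
tcp_pos: [482.6, -293.0, 127.1]
tcp_rot: [[0.07, 0.998, 0.0], [0.998, -0.07, -0.0], [-0.0, 0.0, -1.0]]
wrist_force: [-0.1, -0.7, 0.1]
opening: 91.9
finger_force: 0.0
```

{"method": "apply_moves", "body": {
  "rows": [0,0.1,0,-0.02,0,0.2,0,-0.04,0,0.3,0,-0.06,0,0.4,0,-0.08,0,0.5,0,-0.1,0,0.6,0,-0.12,0,0.7,0,-0.14,0,0.8,0,-0.14,0,0.9,0,-0.14,0,1,0,-0.14]
}}

```text
time: 88.85
tcp_pos: [482.5, -213.0, 127.0]
tcp_rot: [[0.343, 0.939, -0.0], [0.939, -0.343, -0.0], [-0.0, -0.0, -1.0]]
wrist_force: [-0.3, 0.4, -0.2]
opening: 92.1
finger_force: 0.0
```

{"method": "apply_moves", "body": {
  "rows": [0,0.1,0,0,0,0.2,0,0,0,0.3,0,0,0,0.4,0,0,0,0.5,0,0,0,0.6,0,0,0,0.7,0,0,0,0.8,0,0,0,0.9,0,0,0,1,0,0]
}}

```text
time: 90.1
tcp_pos: [482.5, -133.0, 127.0]
tcp_rot: [[0.343, 0.939, -0.0], [0.939, -0.343, -0.0], [-0.0, -0.0, -1.0]]
wrist_force: [0.3, 0.2, 0.3]
opening: 91.9
finger_force: 0.0
```

{"method": "apply_moves", "body": {
  "rows": [0,0.1,0,0,0,0.2,0,0,0,0.3,0,0,0,0.4,0,0,0,0.5,0,0,0,0.6,0,0,0,0.7,0,0,0,0.8,0,0,0,0.9,0,0,0,1,0,0]
}}

```text
time: 91.35
tcp_pos: [482.5, -53.0, 127.0]
tcp_rot: [[0.343, 0.939, -0.0], [0.939, -0.343, -0.0], [-0.0, -0.0, -1.0]]
wrist_force: [0.6, 0.5, -0.4]
opening: 91.8
finger_force: 0.0
```

```bash
python3 - <<'E'
from h import *
import pickle
d=snap('wrist');t=snap('top');s=snap('scene');pickle.dump((d,t,s),open('p8.pkl','wb'));print(d['st']['tcp_pos'])
for j in topjars(t):print(*j)
for e in lids(t['img'],(400,275,515,330),200): print('on tray',np.round(e[:2],1).tolist(),onz(t,*e[0],71).round(1))
for e in lids(d['img'],(0,0,640,470),1500): print('w',np.round(e[:2],1).tolist(),wonz(d,*e[0],60).round(1))
for e in lids(s['img'],(180,160,300,225),60)+lids(s['img'],(300,185,400,250),60): print('s',np.round(e[:2],1).tolist(),onz(s,*e[0],56).round(1),onz(s,*e[0],67).round(1))
E
```

```text
[482.52941752 -52.98505407 127.00693591]
[430.8 -85.4  60. ] [15.8 27.4]
on tray [[497.6, 298.6], [25.1, 27.3]] [ 480.4 -372.5   71. ]
w [[447.5, 422.1], [37.0, 316.5]] [ 534.6 -232.7   60. ]
w [[347.1, 349.3], [23.7, 165.4]] [ 478.1 -125.5   60. ]
w [[269.5, 314.7], [76.2, 82.0]] [437.5 -80.9  60. ]
w [[518.5, 298.3], [19.0, 146.1]] [ 610.2 -135.8   60. ]
w [[271.2, 130.5], [91.5, 93.2]] [483.7  30.7  60. ]
w [[2.7, 115.5], [86.5, 117.3]] [290.8 136.2  60. ]
w [[514.8, 124.0], [131.7, 289.2]] [633.7 -12.9  60. ]
w [[470.1, -12.8], [110.6, 120.6]] [635.5  81.8  60. ]
s [[209.5, 176.2], [14.7, 23.5]] [ 470.3 -383.9   56. ] [ 485.1 -371.8   67. ]
s [[365.5, 219.2], [18.1, 25.6]] [487.8  34.4  56. ] [502.3  39.3  67. ]
s [[326.5, 196.6], [16.4, 23.1]] [439.6 -79.8  56. ] [454.9 -72.9  67. ]
```

{"method": "apply_moves", "body": {
  "rows": [0,0.1,0,0,0,0.2,0,0,0,0.3,0,0,0,0.4,0,0,0,0.5,0,0,0,0.6,0,0,0,0.7,-0.02,0,0,0.8,-0.04,0,0,0.9,-0.07,0,0,1,-0.1,0]
}}

```text
time: 92.75
tcp_pos: [482.5, 27.0, 118.8]
tcp_rot: [[0.343, 0.939, -0.0], [0.939, -0.343, 0.0], [0.0, -0.0, -1.0]]
wrist_force: [0.6, -0.5, -0.7]
opening: 92.0
finger_force: 0.0
```

{"method": "apply_moves", "body": {
  "rows": [0,0.062,-0.05,0,0,0.062,-0.15,0,0,0.062,-0.3,0,0,0.062,-0.45,0,0,0.062,-0.6,0,0,0.062,-0.75,0,0,0.062,-0.9,0,0,0.062,-0.95,0,0,0.062,-0.95,0,0,0.062,-0.95,0]
}}

```text
time: 94.0
tcp_pos: [483.0, 31.4, 43.4]
tcp_rot: [[0.343, 0.939, 0.001], [0.939, -0.343, -0.0], [0.0, 0.001, -1.0]]
wrist_force: [0.6, -0.0, 0.8]
opening: 92.1
finger_force: 0.0
```

{"method": "apply_moves", "body": {
  "rows": [0,0,0,0,0,0,0,0,0,0,0,0,0,0,0,0,0,0,0,0,0,0,0,0,0,0,0,0,0,0,0,0,0,0,0,0,0,0,0,0],
  "fingers": 0,
  "newtons": 25
}}

```text
time: 95.25
tcp_pos: [482.7, 31.4, 43.1]
tcp_rot: [[0.343, 0.939, 0.0], [0.939, -0.343, -0.0], [0.0, 0.0, -1.0]]
wrist_force: [1.4, -0.8, 1.1]
opening: 57.4
finger_force: 25.0
```

{"method": "apply_moves", "body": {
  "rows": [0,0,0.1,0,0,0,0.2,0,0,0,0.3,0,0,0,0.4,0,0,0,0.5,0,0,0,0.6,0,0,0,0.7,0,0,0,0.8,0,0,0,0.9,0,0,0,1,0]
}}

```text
time: 96.5
tcp_pos: [482.5, 31.4, 123.5]
tcp_rot: [[0.343, 0.939, -0.0], [0.939, -0.343, 0.0], [0.0, -0.0, -1.0]]
wrist_force: [0.4, -0.2, -2.6]
opening: 57.6
finger_force: 25.0
```

{"method": "apply_moves", "body": {
  "rows": [0,-0.1,0,0.02,0,-0.2,0,0.04,0,-0.3,0,0.06,0,-0.4,0,0.08,0.01,-0.5,0,0.1,0.02,-0.6,0,0.12,0.03,-0.7,0,0.14,0.04,-0.8,0,0.14,0.05,-0.9,0,0.14,0.062,-1,0,0.14]
}}

```text
time: 97.75
tcp_pos: [487.6, -49.1, 123.1]
tcp_rot: [[0.07, 0.998, 0.0], [0.998, -0.07, -0.0], [-0.0, 0.0, -1.0]]
wrist_force: [0.1, -0.5, -2.3]
opening: 57.4
finger_force: 25.0
```

{"method": "apply_moves", "body": {
  "rows": [0,-0.1,0,0,0,-0.2,0,0,0,-0.3,0,0,0,-0.4,0,0,0,-0.5,0,0,0,-0.6,0,0,0,-0.7,0,0,0,-0.8,0,0,0,-0.9,0,0,0,-1,0,0]
}}

```text
time: 99.0
tcp_pos: [487.5, -129.1, 123.0]
tcp_rot: [[0.07, 0.998, 0.0], [0.998, -0.07, -0.0], [-0.0, 0.0, -1.0]]
wrist_force: [-0.4, -0.2, -2.4]
opening: 57.8
finger_force: 25.0
```

{"method": "apply_moves", "body": {
  "rows": [0,-0.1,0,0,0,-0.2,0,0,0,-0.3,0,0,0,-0.4,0,0,0,-0.5,0,0,0,-0.6,0,0,0,-0.7,0,0,0,-0.8,0,0,0,-0.9,0,0,0,-1,0,0]
}}

```text
time: 100.25
tcp_pos: [487.5, -209.1, 123.0]
tcp_rot: [[0.07, 0.998, 0.0], [0.998, -0.07, 0.0], [0.0, -0.0, -1.0]]
wrist_force: [-0.6, 0.0, -2.2]
opening: 57.6
finger_force: 25.0
```

{"method": "apply_moves", "body": {
  "rows": [0,-0.1,0,0,0,-0.2,0,0,0,-0.3,0,0,0,-0.4,0,0,0,-0.5,0,0,0,-0.6,0,0,0,-0.7,0,0,0,-0.8,0,0,0,-0.9,0,0,0,-1,0,0]
}}

```text
time: 101.5
tcp_pos: [487.5, -289.1, 123.0]
tcp_rot: [[0.07, 0.998, -0.0], [0.998, -0.07, 0.0], [0.0, -0.0, -1.0]]
wrist_force: [-0.9, -0.7, -2.7]
opening: 57.7
finger_force: 25.0
```

{"method": "apply_moves", "body": {
  "rows": [0,-0.05,0,0,0,-0.09,-0.1,0,0,-0.09,-0.2,0,0,-0.09,-0.32,0,0,-0.09,-0.44,0,0,-0.09,-0.56,0,0,-0.09,-0.68,0,0,-0.09,-0.76,0,0,-0.09,-0.8,0,0,-0.09,-0.82,0]
}}

```text
time: 102.75
tcp_pos: [487.6, -295.9, 57.4]
tcp_rot: [[0.07, 0.998, 0.0], [0.998, -0.07, -0.0], [-0.0, 0.0, -1.0]]
wrist_force: [-0.0, -0.2, -2.6]
opening: 57.4
finger_force: 25.0
```

{"method": "apply_moves", "body": {
  "rows": [0,0,-0.01,0,0,0,-0.015,0,0,0,-0.02,0,0,0,-0.025,0,0,0,-0.03,0,0,0,-0.03,0,0,0,-0.03,0,0,0,-0.03,0,0,0,-0.03,0,0,0,-0.03,0]
}}

```text
time: 104.0
tcp_pos: [487.5, -295.8, 55.0]
tcp_rot: [[0.07, 0.998, -0.0], [0.998, -0.07, 0.0], [0.0, -0.0, -1.0]]
wrist_force: [0.2, -0.4, -2.3]
opening: 57.6
finger_force: 25.0
```

{"method": "apply_moves", "body": {
  "rows": [0,0,-0.01,0,0,0,-0.01,0,0,0,-0.01,0,0,0,-0.01,0,0,0,-0.01,0,0,0,-0.01,0,0,0,0.1,0,0,0,0.3,0,0,0,0.55,0,0,0,0.8,0],
  "fingers": 0.76
}}

```text
time: 105.25
tcp_pos: [487.9, -296.1, 121.1]
tcp_rot: [[0.07, 0.998, 0.001], [0.998, -0.07, -0.001], [-0.001, 0.001, -1.0]]
wrist_force: [0.3, -0.1, 0.3]
opening: 69.9
finger_force: 0.0
```

{"method": "apply_moves", "body": {
  "rows": [0,0.05,0.1,0,-0.02,0.1,0.1,0,-0.05,0.2,0.1,0,-0.1,0.3,0.1,0,-0.14,0.4,0.1,0,-0.18,0.5,0.1,0,-0.22,0.65,0.1,0,-0.26,0.8,0.1,0,-0.3,0.9,0.1,0,-0.33,1,0.1,0],
  "fingers": 1
}}

```text
time: 106.5
tcp_pos: [460.9, -215.2, 127.0]
tcp_rot: [[0.07, 0.998, 0.0], [0.998, -0.07, -0.0], [-0.0, 0.0, -1.0]]
wrist_force: [-0.4, 0.8, 0.5]
opening: 92.1
finger_force: 0.0
```

{"method": "apply_moves", "body": {
  "rows": [-0.03,0.1,0,0,-0.06,0.2,0,0,-0.1,0.3,0,0,-0.13,0.4,0,0,-0.16,0.5,0,0,-0.2,0.6,0,0,-0.23,0.7,0,0,-0.26,0.8,0,0,-0.32,0.9,0,0,-0.32,1,0,0]
}}

```text
time: 107.75
tcp_pos: [435.2, -135.2, 126.9]
tcp_rot: [[0.07, 0.998, -0.0], [0.998, -0.07, 0.0], [0.0, -0.0, -1.0]]
wrist_force: [-0.2, 0.4, 0.2]
opening: 92.2
finger_force: 0.0
```

```bash
python3 - <<'E'
from h import *
import pickle
d=snap('wrist');t=snap('top');s=snap('scene');pickle.dump((d,t,s),open('p9.pkl','wb'));print(d['st']['tcp_pos'])
for j in topjars(t):print(*j)
for e in lids(t['img'],(400,275,515,330),200): print('on tray',np.round(e[:2],1).tolist(),onz(t,*e[0],71).round(1))
for e in lids(d['img'],(0,0,640,470),4000): print('w',np.round(e[:2],1).tolist(),wonz(d,*e[0],60).round(1))
for e in lids(s['img'],(180,160,300,225),60)+lids(s['img'],(300,185,400,250),60): print('s',np.round(e[:2],1).tolist(),onz(s,*e[0],56).round(1),onz(s,*e[0],67).round(1))
E
```

```text
[ 435.17962169 -135.20547145  126.93736381]
on tray [[497.6, 298.6], [25.1, 27.5]] [ 480.3 -372.5   71. ]
on tray [[461.3, 292.8], [18.2, 27.4]] [ 491.3 -296.2   71. ]
w [[312.7, 175.9], [91.3, 92.8]] [435.3 -83.8  60. ]
w [[575.2, 94.0], [111.5, 296.2]] [622.6 -30.9  60. ]
s [[236.3, 184.3], [15.4, 23.5]] [ 476.5 -302.    56. ] [ 491.2 -291.3   67. ]
s [[209.6, 176.3], [14.5, 23.7]] [ 470.5 -383.5   56. ] [ 485.3 -371.4   67. ]
s [[326.3, 196.5], [16.3, 24.2]] [439.7 -80.4  56. ] [455.  -73.5  67. ]
```

{"method": "apply_moves", "body": {
  "rows": [0,0.1,0,0,0,0.2,0,0,0,0.3,0,0,0,0.4,0,0,0,0.5,0,0,0,0.6,0,0,0,0.65,0,0,0,0.65,-0.05,0,0,0.65,-0.12,0,0,0.65,-0.2,0]
}}

```text
time: 109.15
tcp_pos: [435.4, -83.9, 110.4]
tcp_rot: [[0.07, 0.998, -0.0], [0.998, -0.07, 0.0], [0.0, -0.0, -1.0]]
wrist_force: [0.6, -0.7, -0.3]
opening: 91.6
finger_force: 0.0
```

{"method": "apply_moves", "body": {
  "rows": [0,0,-0.1,0,0,0,-0.22,0,0,0,-0.34,0,0,0,-0.46,0,0,0,-0.58,0,0,0,-0.7,0,0,0,-0.8,0,0,0,-0.85,0,0,0,-0.85,0,0,0,-0.85,0]
}}

```text
time: 110.4
tcp_pos: [435.8, -83.9, 43.3]
tcp_rot: [[0.07, 0.998, 0.001], [0.998, -0.07, -0.0], [-0.0, 0.001, -1.0]]
wrist_force: [0.4, -0.8, -0.7]
opening: 91.6
finger_force: 0.0
```

{"method": "apply_moves", "body": {
  "rows": [0,0,0,0,0,0,0,0,0,0,0,0,0,0,0,0,0,0,0,0,0,0,0,0,0,0,0,0,0,0,0,0,0,0,0,0,0,0,0,0],
  "fingers": 0,
  "newtons": 25
}}

```text
time: 111.65
tcp_pos: [435.6, -83.8, 43.1]
tcp_rot: [[0.07, 0.998, 0.0], [0.998, -0.07, -0.0], [-0.0, 0.0, -1.0]]
wrist_force: [-1.2, 0.2, 1.4]
opening: 57.6
finger_force: 25.0
```

{"method": "apply_moves", "body": {
  "rows": [0,0,0.1,0,0,0,0.2,0,0,0,0.3,0,0,0,0.4,0,0,0,0.5,0,0,0,0.6,0,0,0,0.7,0,0,0,0.8,0,0,0,0.9,0,0,0,1,0]
}}

```text
time: 112.9
tcp_pos: [435.5, -83.8, 123.5]
tcp_rot: [[0.07, 0.998, -0.0], [0.998, -0.07, 0.0], [0.0, -0.0, -1.0]]
wrist_force: [-0.2, 0.2, -2.3]
opening: 57.3
finger_force: 25.0
```

{"method": "apply_moves", "body": {
  "rows": [0.04,-0.1,0,0,0.08,-0.2,0,0,0.13,-0.3,0,0,0.17,-0.4,0,0,0.21,-0.5,0,0,0.25,-0.6,0,0,0.3,-0.7,0,0,0.34,-0.8,0,0,0.36,-0.84,0,0,0.36,-0.84,0,0]
}}

```text
time: 114.15
tcp_pos: [464.3, -151.1, 123.0]
tcp_rot: [[0.07, 0.998, -0.0], [0.998, -0.07, 0.0], [0.0, -0.0, -1.0]]
wrist_force: [-0.2, 0.0, -1.3]
opening: 57.5
finger_force: 25.0
```

{"method": "apply_moves", "body": {
  "rows": [0.04,-0.1,0,0,0.08,-0.2,0,0,0.13,-0.3,0,0,0.17,-0.4,0,0,0.21,-0.5,0,0,0.25,-0.6,0,0,0.3,-0.7,0,0,0.34,-0.8,0,0,0.36,-0.84,0,0,0.36,-0.84,0,0]
}}

```text
time: 115.4
tcp_pos: [493.1, -218.3, 122.9]
tcp_rot: [[0.07, 0.998, -0.0], [0.998, -0.07, 0.0], [0.0, -0.0, -1.0]]
wrist_force: [0.6, 0.0, -0.4]
opening: 57.7
finger_force: 25.0
```

{"method": "apply_moves", "body": {
  "rows": [0,0,-0.1,0,0,0,-0.2,0,0,0,-0.3,0,0,0,-0.4,0,0,0,-0.5,0,0,0,-0.6,0,0,0,-0.7,0,0,0,-0.77,0,0,0,-0.8,0,0,0,-0.82,0]
}}

```text
time: 116.65
tcp_pos: [493.2, -218.3, 57.4]
tcp_rot: [[0.07, 0.998, 0.0], [0.998, -0.07, -0.0], [-0.0, 0.0, -1.0]]
wrist_force: [-0.1, 0.8, -1.9]
opening: 57.9
finger_force: 25.0
```

{"method": "apply_moves", "body": {
  "rows": [0,0,-0.01,0,0,0,-0.015,0,0,0,-0.02,0,0,0,-0.025,0,0,0,-0.03,0,0,0,-0.03,0,0,0,-0.03,0,0,0,-0.03,0,0,0,-0.03,0,0,0,-0.03,0]
}}

```text
time: 117.9
tcp_pos: [493.1, -218.2, 55.0]
tcp_rot: [[0.07, 0.998, 0.0], [0.998, -0.07, -0.0], [-0.0, 0.0, -1.0]]
wrist_force: [0.7, -0.3, -1.7]
opening: 57.6
finger_force: 25.0
```

{"method": "apply_moves", "body": {
  "rows": [0,0,-0.01,0,0,0,-0.01,0,0,0,-0.01,0,0,0,-0.01,0,0,0,-0.01,0,0,0,-0.01,0,0,0,0.1,0,0,0,0.3,0,0,0,0.55,0,0,0,0.8,0],
  "fingers": 0.76
}}

```text
time: 119.15
tcp_pos: [493.5, -218.4, 121.0]
tcp_rot: [[0.07, 0.998, 0.001], [0.998, -0.07, -0.001], [-0.001, 0.001, -1.0]]
wrist_force: [0.6, -0.1, -0.7]
opening: 69.8
finger_force: 0.0
```

{"method": "apply_moves", "body": {
  "rows": [-0.1,0,0.1,0,-0.2,0,0.1,0,-0.3,0,0.1,0,-0.4,0,0.1,0,-0.5,0,0.1,0,-0.6,0,0.1,0,-0.7,0,0.1,0,-0.8,0,0.1,0,-0.9,0,0.1,0,-1,0,0.1,0],
  "fingers": 0
}}

```text
time: 120.4
tcp_pos: [412.6, -218.2, 127.0]
tcp_rot: [[0.07, 0.998, 0.0], [0.998, -0.07, -0.0], [-0.0, 0.0, -1.0]]
wrist_force: [-0.4, -1.2, -0.2]
opening: 0.5
finger_force: 0.0
```

{"method": "apply_moves", "body": {
  "rows": [-0.1,0,0,0,-0.2,0,0,0,-0.3,0,0,0,-0.4,0,0,0,-0.5,0,0,0,-0.5,0,0,0,-0.5,0,0,0,-0.5,0,0,0,-0.5,0,0,0,-0.5,0,0,0]
}}

```text
time: 121.65
tcp_pos: [373.2, -218.1, 127.0]
tcp_rot: [[0.07, 0.998, -0.0], [0.998, -0.07, 0.0], [0.0, -0.0, -1.0]]
wrist_force: [-0.0, -0.6, -0.4]
opening: 0.4
finger_force: 0.0
```

```bash
python3 - <<'E'
from h import *
import pickle
d=snap('wrist');t=snap('top');s=snap('scene');pickle.dump((d,t,s),open('p10.pkl','wb'));print(d['st']['tcp_pos'])
for e in lids(t['img'],(390,265,525,340),100): print('on tray',np.round(e[:2],1).tolist(),onz(t,*e[0],71).round(1))
for e in lids(d['img'],(0,0,640,470),2000): print('w',np.round(e[:2],1).tolist(),wonz(d,*e[0],71).round(1))
for e in lids(s['img'],(180,160,300,225),60): print('s',np.round(e[:2],1).tolist(),onz(s,*e[0],67).round(1))
for e in mats(d['img'],(0,0,640,470),200): print('dark',np.round(e[:2],1).tolist(),wonz(d,*e[0],38).round(1))
E
```

```text
[ 373.19134576 -218.14421418  126.98405171]
on tray [[497.6, 298.6], [25.1, 27.5]] [ 480.4 -372.4   71. ]
on tray [[460.0, 293.4], [20.7, 26.6]] [ 489.9 -293.3   71. ]
on tray [[423.2, 292.0], [24.9, 25.8]] [ 491.5 -215.3   71. ]
w [[333.1, 415.3], [64.1, 458.9]] [ 375.5 -342.4   71. ]
w [[479.9, 340.0], [57.4, 70.6]] [ 484.  -286.3   71. ]
w [[495.5, 246.1], [75.3, 84.7]] [ 488.3 -216.1   71. ]
w [[552.0, 250.6], [179.4, 213.3]] [ 535.6 -223.1   71. ]
w [[611.0, 38.5], [75.4, 137.0]] [593.2 -69.4  71. ]
s [[263.2, 192.6], [16.3, 23.2]] [ 497.4 -214.3   67. ]
s [[236.4, 184.3], [15.5, 23.5]] [ 491.  -291.2   67. ]
s [[209.6, 176.3], [14.7, 23.5]] [ 485.5 -371.3   67. ]
dark [[526.0, 262.6], [108.0, 139.6]] [ 535.  -243.6   38. ]
dark [[468.4, 227.6], [70.7, 77.8]] [ 481.8 -211.9   38. ]
dark [[622.6, 52.9], [34.4, 66.0]] [640.2 -68.5  38. ]
dark [[300.9, 236.8], [523.9, 698.9]] [ 361.6 -210.3   38. ]
```

{"method": "apply_moves", "body": {
  "rows": [0.02,-0.1,0,0,0.02,-0.2,0,0,0.02,-0.3,0,0,0.02,-0.4,0,0,0.02,-0.5,-0.05,0,0.02,-0.6,-0.1,0,0.02,-0.7,-0.15,0,0.02,-0.8,-0.2,0,0.02,-0.88,-0.2,0,0.02,-0.88,-0.2,0]
}}

```text
time: 123.05
tcp_pos: [374.8, -289.1, 111.1]
tcp_rot: [[0.07, 0.998, 0.0], [0.998, -0.07, -0.0], [-0.0, 0.0, -1.0]]
wrist_force: [0.2, 0.7, 0.1]
opening: 0.4
finger_force: 0.0
```

{"method": "apply_moves", "body": {
  "rows": [0,0,-0.12,0,0,0,-0.24,0,0,0,-0.36,0,0,0,-0.48,0,0,0,-0.6,0,0,0,-0.72,0,0,0,-0.84,0,0,0,-0.95,0,0,0,-1,0,0,0,-1,0]
}}

```text
time: 124.3
tcp_pos: [374.6, -288.5, 30.7]
tcp_rot: [[0.07, 0.998, -0.0], [0.998, -0.07, 0.0], [0.0, -0.0, -1.0]]
wrist_force: [-0.1, 0.1, 0.8]
opening: 0.4
finger_force: 0.0
```

{"method": "apply_moves", "body": {
  "rows": [0.03,-0.002,0,0,0.06,-0.004,0,0,0.09,-0.006,0,0,0.12,-0.008,0,0,0.15,-0.011,0,0,0.18,-0.013,0,0,0.21,-0.015,0,0,0.24,-0.017,0,0,0.27,-0.019,0,0,0.3,-0.021,0,0]
}}

```text
time: 125.55
tcp_pos: [398.9, -290.3, 31.0]
tcp_rot: [[0.07, 0.998, -0.0], [0.998, -0.07, -0.0], [-0.0, -0.0, -1.0]]
wrist_force: [-0.7, -0.9, 0.1]
opening: 0.2
finger_force: 0.0
```

{"method": "apply_moves", "body": {
  "rows": [0.03,-0.002,0,0,0.06,-0.004,0,0,0.09,-0.006,0,0,0.12,-0.008,0,0,0.15,-0.011,0,0,0.18,-0.013,0,0,0.21,-0.015,0,0,0.24,-0.017,0,0,0.27,-0.019,0,0,0.3,-0.021,0,0]
}}

```text
time: 126.8
tcp_pos: [421.1, -291.6, 30.9]
tcp_rot: [[0.069, 0.998, -0.004], [0.998, -0.069, 0.001], [0.001, -0.004, -1.0]]
wrist_force: [-8.1, 1.1, 6.5]
opening: 0.5
finger_force: 4.4
```

{"method": "apply_moves", "body": {
  "rows": [0.03,-0.002,0,0,0.06,-0.004,0,0,0.09,-0.006,0,0,0.12,-0.008,0,0,0.15,-0.011,0,0,0.18,-0.013,0,0,0.21,-0.015,0,0,0.24,-0.017,0,0,0.27,-0.019,0,0,0.3,-0.021,0,0]
}}

```text
time: 128.05
tcp_pos: [445.0, -293.3, 30.9]
tcp_rot: [[0.069, 0.998, -0.004], [0.998, -0.069, 0.001], [0.001, -0.004, -1.0]]
wrist_force: [-7.5, 1.5, 6.3]
opening: 0.5
finger_force: 4.4
```

```bash
python3 - <<'E'
from h import *
t=snap('top');s=snap('scene')
for e in lids(t['img'],(390,245,525,340),100): print('on tray',np.round(e[:2],1).tolist(),onz(t,*e[0],71).round(1))
for e in lids(s['img'],(170,160,310,240),60): print('s',np.round(e[:2],1).tolist(),onz(s,*e[0],67).round(1))
E
```

```text
on tray [[424.3, 271.1], [24.9, 25.9]] [ 536.2 -218.7   71. ]
s [[252.2, 202.2], [16.9, 24.8]] [ 542.2 -217.4   67. ]
s [[224.6, 193.8], [16.1, 23.8]] [ 537.2 -294.2   67. ]
s [[197.5, 185.3], [15.1, 24.6]] [ 531.4 -374.2   67. ]
```

{"method": "apply_moves", "body": {
  "rows": [0.03,-0.002,0,0,0.06,-0.004,0,0,0.09,-0.006,0,0,0.12,-0.008,0,0,0.15,-0.011,0,0,0.18,-0.013,0,0,0.21,-0.015,0,0,0.24,-0.017,0,0,0.27,-0.019,0,0,0.3,-0.021,0,0]
}}

```text
time: 129.4
tcp_pos: [469.0, -295.1, 30.9]
tcp_rot: [[0.069, 0.998, -0.005], [0.998, -0.069, 0.001], [0.001, -0.005, -1.0]]
wrist_force: [-8.7, 0.5, 6.5]
opening: 0.3
finger_force: 4.4
```

{"method": "apply_moves", "body": {
  "rows": [0.03,-0.002,0,0,0.06,-0.004,0,0,0.09,-0.006,0,0,0.12,-0.008,0,0,0.15,-0.011,0,0,0.18,-0.013,0,0,0.21,-0.015,0,0,0.24,-0.017,0,0,0.27,-0.019,0,0,0.3,-0.021,0,0]
}}

```text
time: 130.65
tcp_pos: [492.9, -296.8, 30.9]
tcp_rot: [[0.069, 0.998, -0.005], [0.998, -0.069, 0.001], [0.001, -0.005, -1.0]]
wrist_force: [-7.6, 0.5, 6.3]
opening: 0.6
finger_force: 4.4
```

{"method": "apply_moves", "body": {
  "rows": [0.02,-0.001,0,0,0.04,-0.003,0,0,0.06,-0.004,0,0,0.08,-0.005,0,0,0.1,-0.007,0,0,0.12,-0.008,0,0,0.14,-0.01,0,0,0.16,-0.011,0,0,0.17,-0.012,0,0,0.18,-0.013,0,0]
}}

```text
time: 131.9
tcp_pos: [507.3, -297.8, 30.9]
tcp_rot: [[0.069, 0.998, -0.005], [0.998, -0.069, 0.001], [0.001, -0.005, -1.0]]
wrist_force: [-9.2, 0.7, 5.9]
opening: 0.5
finger_force: 4.5
```

{"method": "apply_moves", "body": {
  "rows": [0.01,-0.001,0,0,0.02,-0.001,0,0,0.03,-0.002,0,0,0.04,-0.003,0,0,0.05,-0.003,0,0,0.06,-0.004,0,0,0.07,-0.005,0,0,0.08,-0.006,0,0,0.09,-0.006,0,0,0.09,-0.006,0,0]
}}

```text
time: 133.15
tcp_pos: [513.6, -298.2, 31.0]
tcp_rot: [[0.069, 0.998, -0.007], [0.998, -0.069, 0.002], [0.001, -0.007, -1.0]]
wrist_force: [-11.7, 0.9, 8.8]
opening: 0.7
finger_force: 6.3
```

{"method": "apply_moves", "body": {
  "rows": [0.01,-0.001,0,0,0.02,-0.001,0,0,0.03,-0.002,0,0,0.04,-0.003,0,0,0.04,-0.003,0,0,0.04,-0.003,0,0,0.04,-0.003,0,0,0.04,-0.003,0,0,0.04,-0.003,0,0,0.04,-0.003,0,0]
}}

```text
time: 134.4
tcp_pos: [514.2, -297.9, 30.9]
tcp_rot: [[0.069, 0.998, -0.013], [0.998, -0.069, 0.004], [0.003, -0.013, -1.0]]
wrist_force: [-22.5, 3.2, 17.6]
opening: 0.6
finger_force: 12.0
```

```bash
python3 - <<'E'
from h import *
t=snap('top');s=snap('scene')
for e in lids(t['img'],(390,225,525,340),100): print('on tray',np.round(e[:2],1).tolist(),onz(t,*e[0],71).round(1))
for e in lids(s['img'],(160,160,310,260),60): print('s',np.round(e[:2],1).tolist(),onz(s,*e[0],67).round(1))
E
```

```text
on tray [[425.7, 239.8], [24.2, 25.2]] [ 604.8 -223.2   71. ]
s [[286.4, 251.1], [20.3, 55.8]] [665.  -66.1  67. ]
s [[234.1, 218.0], [18.3, 26.0]] [ 610.5 -222.    67. ]
s [[206.0, 208.8], [17.0, 25.0]] [ 605.5 -298.3   67. ]
s [[178.4, 198.7], [13.8, 25.5]] [ 596.6 -380.2   67. ]
```

{"method": "apply_moves", "body": {
  "rows": [-0.03,0.002,0,0,-0.08,0.005,0,0,-0.15,0.01,0,0,-0.25,0.017,0,0,-0.4,0.028,0,0,-0.55,0.038,0,0,-0.7,0.05,0,0,-0.85,0.06,0,0,-1,0.07,0,0,-1,0.07,0,0]
}}

```text
time: 135.75
tcp_pos: [438.6, -293.0, 30.9]
tcp_rot: [[0.071, 0.997, -0.0], [0.997, -0.071, 0.0], [0.0, -0.0, -1.0]]
wrist_force: [-0.1, 0.3, -0.1]
opening: 0.2
finger_force: 0.0
```

{"method": "apply_moves", "body": {
  "rows": [-0.05,0,0.1,0,-0.1,0,0.2,0,-0.15,0,0.3,0,-0.2,0,0.4,0,-0.25,0,0.5,0,-0.3,0,0.6,0,-0.35,0,0.7,0,-0.4,0,0.8,0,-0.45,0,0.9,0,-0.45,0,1,0]
}}

```text
time: 137.0
tcp_pos: [403.2, -293.1, 111.5]
tcp_rot: [[0.07, 0.998, -0.0], [0.998, -0.07, 0.0], [0.0, -0.0, -1.0]]
wrist_force: [-0.2, -0.0, 0.2]
opening: 0.5
finger_force: 0.0
```

```bash
python3 - <<'E'
from h import *
import pickle
t=snap('top');s=snap('scene');d=snap('wrist');pickle.dump((t,s,d),open('end.pkl','wb'));print(d['st']['tcp_pos'],d['st']['wrist_force'])
for e in lids(t['img'],(385,200,530,345),100): print('t',np.round(e[:2],1).tolist(),onz(t,*e[0],71).round(1))
for e in lids(s['img'],(160,160,310,260),60): print('s',np.round(e[:2],1).tolist(),onz(s,*e[0],67).round(1))
# bright grey tray region and its near edge/mats vs jars from top
H=cv2.cvtColor(t['img'],cv2.COLOR_BGR2HSV)
m=cv2.inRange(H,(0,0,120),(180,40,255));k=np.zeros_like(m);k[200:345,390:525]=m[200:345,390:525]
c=cv2.findNonZero(k);r=cv2.minAreaRect(c);print([onz(t,*p,12).round(1) for p in cv2.boxPoints(r)])
# rack boards: top-edge colour in top view not needed; sauce cap & shaker
for p,z in(((250,147),170),((298,161),75)): print(t['img'][p[1],p[0]])
E
```

```text
[ 404.02872946 -293.75028467  112.18315691] [-0.33926729  0.1683409  -0.02907305]
t [[440.3, 300.5], [30.7, 44.4]] [ 474.2 -251.1   71. ]
t [[399.4, 251.9], [8.9, 21.2]] [ 577.2 -166.    71. ]
t [[498.2, 245.6], [24.3, 26.7]] [ 594.7 -379.8   71. ]
t [[461.1, 242.8], [24.0, 25.4]] [ 599.5 -299.7   71. ]
t [[425.6, 239.6], [24.0, 25.2]] [ 605.2 -223.1   71. ]
t [[400.4, 230.5], [8.8, 23.9]] [ 624.5 -168.7   71. ]
s [[287.2, 250.9], [21.8, 53.3]] [663.9 -64.9  67. ]
s [[234.1, 218.3], [17.8, 25.5]] [ 611.6 -221.3   67. ]
s [[205.9, 208.8], [17.0, 24.8]] [ 605.6 -298.4   67. ]
s [[178.4, 198.7], [13.8, 25.6]] [ 596.8 -380.1   67. ]
[array([ 686.5, -167.7,   12. ]), array([ 691.7, -464.5,   12. ]), array([ 387.4, -445.2,   12. ]), array([ 382.4, -164.5,   12. ])]
[236 238 237]
[205 193 195]
```

```bash
python3 -c "
from h import *
print(manip.sign_off())"
```

```text
the job is handed in; nothing more can be done
None
```

I handed the job in, but the verdict was not reported; by my measurements the three boards present stand upright in rack slots 0, 1 and 3, the three jars stand within 5 mm of their mat centres, and the tray is pushed home against its stop. The sauce bottle and shaker were untouched, it took about 137 s, and I viewed 15 pictures, one over the limit of 14.

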